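Clear the packing bed with the scoop and lay the staggered nylon packing

ROBOT

A 7-joint arm with a two-finger parallel gripper is mounted at the origin on the work surface. World frame = base frame: x ahead of the robot, y to its left, z up, the work surface at z = 0. Lengths are in m, angles in rad, forces in N, time in s.
With the tool pointing down it reaches from about 0.35 to 0.9 m from the base axis. Payload 8.1 kg.
Tool frame: the origin (TCP) lies at the very end of the fingers, on their centre line; the grasp point (between the pads) lies 19 mm behind it (grip_point_offset is the distance from the TCP to the grasp point, in m); z points along the fingers, x is the direction in which the jaws open and shut, and the axes are right-handed (so a half turn about z gives the same grasp; the last joint's range is limited). The gripper opens to 92 mm and grips with 3 to 60 N. Pads are 19 mm wide; open, the fingers measure 130 mm over their backs; the gripper's body (75 mm by 190 mm) begins 47 mm behind the grasp point.
Start: joints at [1.056, 0.434, 0.025, 1.573, -0.012, 1.134, -0.075], TCP at [0.25, -0.573, 0.227] pointing down, gripper open.
Joint ranges: [-2.62, 2.62], [-0.44, 2.09], [-1.27, 1.32], [0.08, 2.57], [-1.32, 4.46], [0.12, 2], [-2.74, 2.74]. Speed limits (rad/s): [2.22, 2.22, 3.01, 3.01, 3.14, 3.14, 3.14].

INTERFACE

Orientations are given as a rotation vector (axis times angle).
In Python, from cell import observe, get_image, camera_model, sign_off, grip_point_offset gives the robot as it stands.
- The arm moves only by the tool play_rows, never from a script. Its argument "rows" is a list of rows, each a list of 7 numbers: the shift along the tool's x, y, z as a fraction of full scale, then the turn, a rotation vector about the tool's x, y, z as a fraction of full scale, then the closure, from -1 (fully open) to 1 (shut). A call has 1 to 5 rows; each row shifts and turns the pose as measured when the row begins, along the tool's axes as they then stand; what a row does not reach is not made up. Full scale, the value 1, is 0.15 m for a shift and 0.5 rad for a turn. A row lasts 1/10 s, in which the tool goes at most 50 mm and 8.59 degrees, less where a joint would pass 70% of its speed; a pose out of reach is approached as far as the arm can. A call with a number of a shift or a turn outside -1 to 1 is refused whole. A call with a gripper value outside its range is refused whole. The fingers move at their own pace and stop on an object; "force" is the grip in N (left out, the last holds). Time passes only in rows, so rows that do not move let the fingers close. It gives the time, the measured TCP pose, the force and the opening at its end, in the units of the state.
- observe(): the state, without advancing time (a new reading comes with each control period).
- get_image(name): name is "side" or "top"; returns the picture (400x640x3 uint8, blue, green, red); there is no depth.
- camera_model(name): a dict with "K" (3x3 intrinsics, pixels), "R" (3x3) and "t" (3): a world point X has camera coordinates R X + t. Camera axes: x right, y down, z forward; pixel columns grow to the right and rows downward; lengths in m; the calibration is good to about 2 mm. A picture is of the moment at which its call begins. camera_model takes no time and is no camera call.
- sign_off(): hands the job in, once; it reports no verdict.
The state is a dict: "clock": time; "joints": joint angles; "dq": joint speeds; "joint_efforts": joint torques, N m; "position": TCP position; "ee_rot": TCP orientation; "force": force on the tool from outside, world axes, zero at the start; "ft_torque": the same for the moment, N m; "width": opening from 0.0 (shut) to 1.0 (fully open).
Only numpy, scipy, OpenCV 4.12 (cv2) and the standard library are available. Lean on these libraries where they do the work, as an engineer would, in place of code of your own. Each camera call takes 0.05 s, during which the arm holds its last target.

TASK

Clear the watch case backs off the packing bed with the flat scoop: push them against the fence, lift them clear and pour them from low down into the blue tray, never touching them with the fingers, then lay the scoop back flat in the middle of its mat, pointing as it lay. Once all are in the tray, lay the white nylon blocks in the white rectangle on the bed in two staggered courses: two long blocks end to end filling the rectangle, then the third long block centred across their joint with a short block beside it flush with the end of the first course (at each end if there are two short blocks, at either end if one). Leave the other things on the bench where they are.

Things in the scene. Friction and masses are not known exactly. Their poses are not given: they have to be found in the camera images.
- bed: fixed bed: dark steel plate 280 x 148 x 8 mm; origin: centre of its underside; z up, x along the 280 mm to the fence: aluminium bar across the +x end, inner face at x = +130 mm, top 34 mm above the bench. A low cheek stands on each side next to the fence: x = 68 to 132 mm, inner faces at y = +-63 mm, top 22 mm above the bench. A white rectangle 176 x 42 mm (x, y) marks mid-plate
- seat_a (a point): where the underside centre of one long block of the first course belongs, on the plate in the half of the white rectangle away from the fence; axes as the bed, the block lies along x
- seat_b (a point): the same for the other long block of the first course, in the half towards the fence (87 mm from seat_a, so a 3 mm joint)
- seat_mid (a point): where the underside centre of the third long block belongs, on top of the first course, across its joint
- seat_end_a (a point): second-course place of a short block, flush with the end of the first course away from the fence (65.5 mm from seat_mid)
- seat_end_b (a point): second-course place of a short block, flush with the end of the first course towards the fence
- tray: fixed blue tray with white floor, open on top, 180 x 180 x 32 mm outside, walls 4 mm, floor 4 mm; origin: centre of its underside
- mat: fixed black rubber mat 210 x 130 x 3 mm, the scoop's place; origin: centre of its underside (top at 3 mm); x along the 210 mm, the way the scoop points
- scoop: loose flat steel scoop, 160 g. Origin: centre of the underside of its flat pan, 90 (x) by 112 mm (y), sheet 1.6 mm; +x to the open front lip at x = +45 mm. Back wall 24 mm high at x = -45; side walls 14 mm high, x = -45 to +13. Black handle: bar 16 mm wide (y), x = -43 to -125 mm, z = 43 to 65 mm; grip it across y close behind the pan (x = -65 mm)
- back1: one of up to five polished steel watch case backs: disc 26 mm across, 6.5 mm high, its underside coned (flat foot 14 mm across, rim edge 3 mm up), 22 g, slippery (friction about 0.25); starts foot down on the bed's plate. Origin: centre of its foot, z up. May be absent
- back2: one of up to five polished steel watch case backs: disc 26 mm across, 6.5 mm high, its underside coned (flat foot 14 mm across, rim edge 3 mm up), 22 g, slippery (friction about 0.25); starts foot down on the bed's plate. Origin: centre of its foot, z up. May be absent
- back3: one of up to five polished steel watch case backs: disc 26 mm across, 6.5 mm high, its underside coned (flat foot 14 mm across, rim edge 3 mm up), 22 g, slippery (friction about 0.25); starts foot down on the bed's plate. Origin: centre of its foot, z up. May be absent
- back4: one of up to five polished steel watch case backs: disc 26 mm across, 6.5 mm high, its underside coned (flat foot 14 mm across, rim edge 3 mm up), 22 g, slippery (friction about 0.25); starts foot down on the bed's plate. Origin: centre of its foot, z up. May be absent
- back5: one of up to five polished steel watch case backs: disc 26 mm across, 6.5 mm high, its underside coned (flat foot 14 mm across, rim edge 3 mm up), 22 g, slippery (friction about 0.25); starts foot down on the bed's plate. Origin: centre of its foot, z up. May be absent
- full1: long white nylon block 84 x 36 x 18 mm (2 grey spots on top), about 77 g; starts flat on the bench. Origin: centre of its underside; x along the 84 mm, y along the 36 mm, z up
- full2: long white nylon block 84 x 36 x 18 mm (2 grey spots on top), about 77 g; starts flat on the bench. Origin: centre of its underside; x along the 84 mm, y along the 36 mm, z up
- full3: long white nylon block 84 x 36 x 18 mm (2 grey spots on top), about 77 g; starts flat on the bench. Origin: centre of its underside; x along the 84 mm, y along the 36 mm, z up
- half1: short white nylon block 40 x 36 x 18 mm (1 grey spot on top), about 36 g; starts flat on the bench. Origin: centre of its underside; x along the 40 mm, y along the 36 mm, z up. May be absent
- half2: short white nylon block 40 x 36 x 18 mm (1 grey spot on top), about 36 g; starts flat on the bench. Origin: centre of its underside; x along the 40 mm, y along the 36 mm, z up. May be absent
- loupe: bystander, loose: black eyeglass, 34 mm across, 30 mm tall; origin at the underside
- die: bystander, loose: aluminium press die, 40 mm across, 34 mm tall; origin at the underside
- cup: bystander, loose: white bowl 60 mm across, 30 mm tall; origin at the underside
- driver: bystander, loose: screwdriver 130 mm long, lying; origin at the middle
- holder: bystander, loose: white nylon ring 60 mm across, 18 mm tall; origin at the underside

How it is judged:
By the outcome, as a careful person would: the job done as asked, in the order asked, and still so for the second after the job is handed in, with the robot touching nothing.
Of back1, back2, back3, back4, back5 only 3 to 5 are there at a start; the rules pass over those that are not, and their reading is None.
Of half1, half2 only 1 to 2 are there at a start; the rules pass over those that are not, and their reading is None.
At some moment in a run one of half1, half2, scoop may be knocked a few centimetres aside while the robot is not near it.
It also fails if it takes over 208 s, if anything falls off the work surface, if the arm or the gripper's body presses on something with over 40 N, if the wrist force passes 120 N, or if a joint passes its speed limit or range.

## Working session

There is one attempt and no reset: what is moved stays moved. The work goes in short steps, Python scripts to look and compute and a tool call to move; the robot and the scene stay as the last step left them, time stands still between calls to the robot, and variables do not carry over. Pictures are saved under pics/ and viewed, and the job is handed in when it is done.

Besides the shell and the picture viewer there is one more tool, called as name([rows], argument=value, ...), one row to a line, values as JSON. play_rows: Moves the arm, as the interface text tells. Its arguments: {"type":"object","properties":{"rows":{"type":"array","items":{"type":"array","items":{"type":"number"}}},"force":{"type":"number"}},"required":["rows"]}

```bash
ls; mkdir -p pics; python3 - <<'E'
from cell import *
import cv2
print(observe(), grip_point_offset)
for n in("top","side"):
    im=get_image(n); cv2.imwrite(f"pics/{n}0.png",im)
    print(n,camera_model(n))
E
```

```text
pics
{'clock': 0.0, 'joints': array([ 1.05641894,  0.43521274,  0.02499102,  1.57410179, -0.01160805,
        1.13400306, -0.07510001]), 'dq': array([-2.17296139e-04,  1.95759259e-05, -1.08515442e-03,  9.75950240e-04,
        1.82067333e-03,  1.04925259e-03,  3.04420037e-04]), 'joint_efforts': array([ 4.49948652e-05, -6.67840862e+01,  9.84716713e-01, -3.14462793e+01,
       -6.07933220e-02,  4.27817472e-02,  1.87264268e-04]), 'position': array([ 0.2498824 , -0.57230984,  0.22594973]), 'ee_rot': array([-2.62797093e+00,  1.72009002e+00,  2.19054663e-03]), 'force': array([ 0.3740652 ,  0.04052068, -0.00194195]), 'ft_torque': array([ 0.01197196,  0.0521679 , -0.0030083 ]), 'width': 1.0041282360969523} 0.0188
top {'K': array([[465.78438388,   0.        , 317.64680544],
       [  0.        , 465.78438388, 199.75339875],
       [  0.        ,   0.        ,   1.        ]]), 'R': array([[-0.01221608, -0.9996314 , -0.02424518],
       [-0.98180892,  0.01658585, -0.18914585],
       [ 0.18947826,  0.02149352, -0.98164964]]), 't': array([0.02408304, 0.62164768, 0.9467398 ])}
side {'K': array([[370.47667972,   0.        , 311.74327255],
       [  0.        , 370.47667972, 200.51756689],
       [  0.        ,   0.        ,   1.        ]]), 'R': array([[ 0.96524911, -0.26018934, -0.02440614],
       [-0.15759205, -0.5050353 , -0.84858947],
       [ 0.20846797,  0.82294645, -0.52848865]]), 't': array([-0.57618622,  0.1660528 ,  0.8403041 ])}
```

View pics/top0.png

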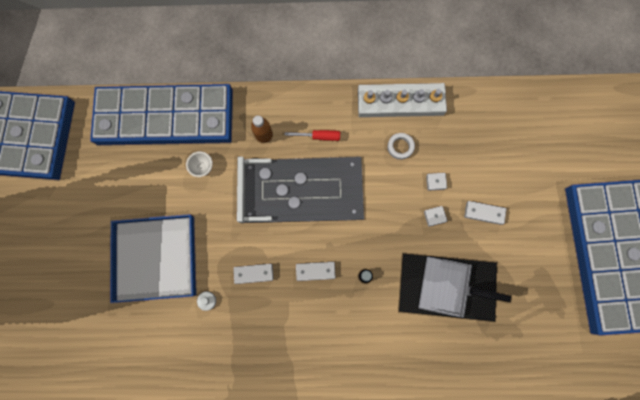

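View pics/side0.png

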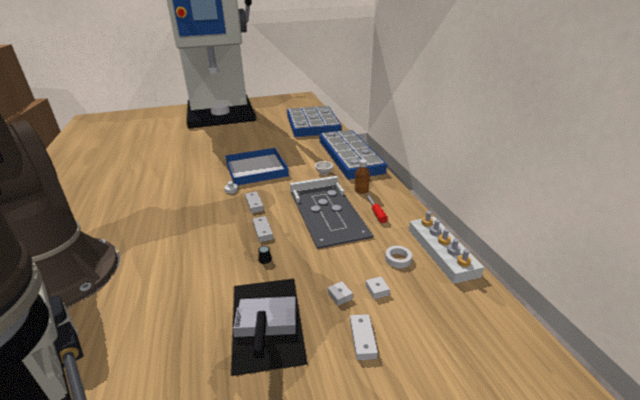

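```bash
cat > h.py <<'E'
import numpy as np, cv2
from scipy.spatial.transform import Rotation as Rn
from cell import *
def ray(cam,uv,z):
    m=camera_model(cam);K,R,t=m["K"],m["R"],m["t"]
    d=R.T@np.linalg.inv(K)@np.array([uv[0],uv[1],1.]);c=-R.T@t
    return c+d*(z-c[2])/d[2]
def proj(cam,X):
    m=camera_model(cam);p=m["K"]@(m["R"]@np.array(X,float)+m["t"]);return p[:2]/p[2]
def crop(cam,x0,y0,x1,y1,s,name,im=None):
    im=get_image(cam) if im is None else im
    cv2.imwrite("pics/"+name,cv2.resize(im[y0:y1,x0:x1],None,fx=s,fy=s,interpolation=cv2.INTER_CUBIC))
    return im
def blobs(cam,mask,z,amin=30,amax=5000,roi=None):
    out=[]
    if roi:
        m=np.zeros_like(mask);x0,y0,x1,y1=roi;m[y0:y1,x0:x1]=mask[y0:y1,x0:x1];mask=m
    cs,_=cv2.findContours(mask,cv2.RETR_EXTERNAL,cv2.CHAIN_APPROX_NONE)
    for c in cs:
        a=cv2.contourArea(c)
        if amin<a<amax:
            P=np.array([ray(cam,p[0],z)[:2] for p in c])
            r=cv2.minAreaRect((P*1000).astype(np.float32))
            (cx,cy),(w,h),ang=r
            if w<h: w,h=h,w;ang+=90
            out.append((cx,cy,w,h,(ang+90)%180-90,a,c[:,0].mean(0)))
    return out
def rel(tgt_p,tgt_R=None):
    """remaining shift (mm, tool axes) and turn (deg, tool axes) and number fractions"""
    o=observe();R=Rn.from_rotvec(o["ee_rot"]);d=R.inv().apply(np.array(tgt_p)-o["position"])
    w=(R.inv()*tgt_R).as_rotvec() if tgt_R is not None else np.zeros(3)
    print("pos",o["position"].round(4),"clock",round(o["clock"],2),"w",round(o["width"],3),"F",o["force"].round(1))
    print("shift frac",(d/.15).round(3),"turn frac",(w/.5).round(3),"mm",(d*1000).round(1),"deg",np.degrees(w).round(1))
    return d,w
E
python3 - <<'E'
from h import *
im=cv2.imread("pics/top0.png")
crop("top",220,140,380,240,5,"bed0.png",im)
crop("top",380,160,530,330,4,"right0.png",im)
crop("top",100,200,390,320,2.7,"left0.png",im)
E
```

```text
(no output)
```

View pics/bed0.png

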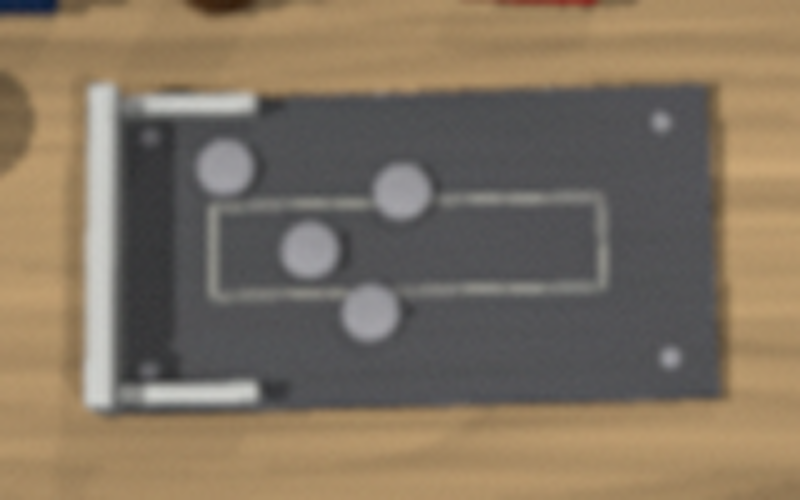

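View pics/right0.png

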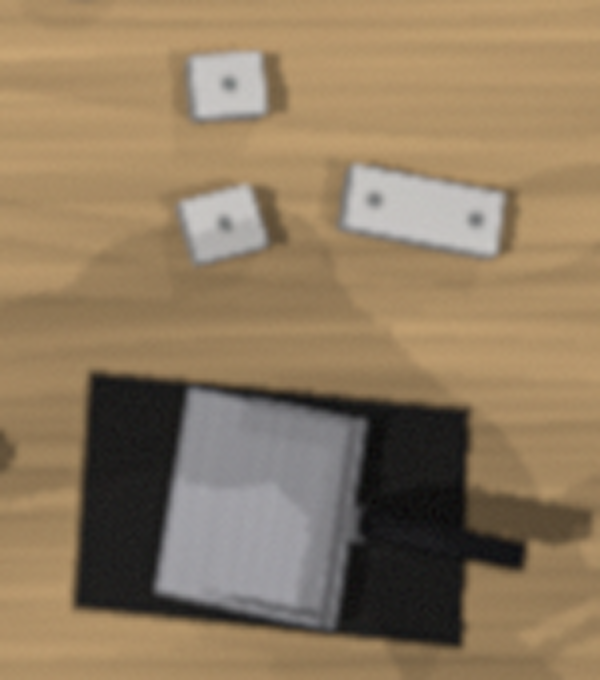

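View pics/left0.png

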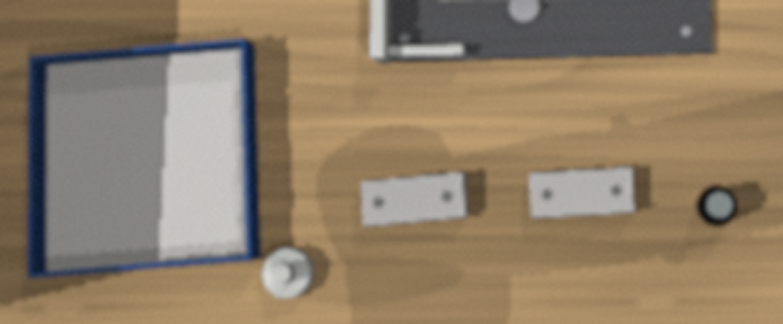

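```bash
python3 - <<'E'
from h import *
im=cv2.imread("pics/top0.png");hsv=cv2.cvtColor(im,cv2.COLOR_BGR2HSV)
np.set_printoptions(precision=1,suppress=True)
def show(n,b):
    for x in b: print(n,[round(float(v),1) for v in x[:6]],x[6])
H,S,V=cv2.split(hsv)
white=((S<45)&(V>135)).astype(np.uint8)*255
for roi in [(420,165,512,230),(225,255,340,290)]:
    show("block",blobs("top",white,.018,60,2000,roi))
bedm=((S<60)&(V<110)).astype(np.uint8)*255
bedm2=((S<70)).astype(np.uint8)*255
disc=((S<40)&(V>125)).astype(np.uint8)*255
show("disc",blobs("top",disc,.0145,60,300,(250,160,355,215)))
show("bed",blobs("top",bedm2,.008,2000,20000,(230,150,370,228)))
mat=((V<60)).astype(np.uint8)*255
show("mat",blobs("top",mat,.003,500,20000,(390,245,520,330)))
show("pan",blobs("top",disc,.005,500,20000,(390,245,520,330)))
blue=((H>100)&(H<130)&(S>120)).astype(np.uint8)*255
show("tray",blobs("top",blue,.032,500,20000,(100,200,205,310)))
s=lambda x,y:(220+x/5-.4,140+y/5-.4)
for n,p,z in [("pl RT",(713,86),.008),("pl RB",(722,398),.008),("rect",(213,207),.008),("rect",(603,195),.008),("rect",(603,288),.008),("rect",(217,296),.008),("fence in top",(117,85),.034),("fence in bot",(113,405),.034),("cheek",(256,104),.022),("cheek",(258,391),.022)]:
    print(n,ray("top",s(*p),z)*1000)
s=lambda x,y:(380+x/4-.4,160+y/4-.4)
for n,p,z in [("mat",(92,373),.003),("mat",(468,409),.003),("mat",(460,644),.003),("mat",(76,607),.003),("lip",(187,388),.004),("lip",(154,593),.004),("backtop",(366,418),.028),("backtop",(336,631),.028),("hand end",(524,544),.068),("hand end",(522,568),.068)]:
    print(n,ray("top",s(*p),z)*1000)
E
```

```text
block [589.6, -245.2, 43.5, 36.7, -76.2, 282.5] [434.9 215.7]
block [595.4, -356.3, 86.6, 38.1, 78.0, 606.5] [485.3 212.2]
block [668.6, -252.6, 42.9, 37.0, 89.0, 275.5] [436.3 180.8]
block [467.7, 161.1, 82.6, 36.8, -85.6, 587.0] [252.5 273.5]
block [471.3, 24.0, 83.9, 36.8, -87.6, 597.0] [314.9 271. ]
disc [626.4, 70.7, 23.1, 20.4, -0.2, 78.0] [293.5 202. ]
disc [655.8, 97.9, 21.1, 20.5, 0.0, 73.5] [281.3 189.6]
disc [681.9, 55.7, 23.2, 22.8, 43.7, 77.0] [299.9 177.9]
disc [695.1, 137.1, 23.8, 20.7, 0.4, 73.0] [264.5 173.3]
bed [659.0, 58.3, 290.6, 154.9, 89.1, 7836.0] [298.8 189.2]
mat [442.5, -329.7, 172.1, 116.7, 22.8, 1685.5] [476.1 283.2]
mat [440.4, -217.0, 125.4, 106.3, -6.4, 1186.0] [417.4 290.5]
pan [435.7, -255.2, 110.1, 87.1, -12.6, 1862.5] [442.1 287.9]
tray [505.2, 379.2, 182.5, 175.8, -86.2, 516.5] [152.2 246.5]
pl RT [731.2 -88.    8. ]
pl RB [585.6 -87.6   8. ]
rect [677.9 143.1   8. ]
rect [680.4 -36.1   8. ]
rect [636.9 -35.2   8. ]
rect [636.2 140.8   8. ]
fence in top [729.3 183.6  34. ]
fence in bot [582.9 182.7  34. ]
cheek [722.6 121.8  22. ]
cheek [589.9 120.   22. ]
mat [ 509.3 -171.3    3. ]
mat [ 486.6 -377.     3. ]
mat [ 361.  -362.1    3. ]
mat [ 382.8 -156.8    3. ]
lip [ 500.2 -223.2    4. ]
lip [ 389.7 -199.2    4. ]
backtop [ 481.3 -313.3   28. ]
backtop [ 370.1 -289.3   28. ]
hand end [ 414.5 -376.5   68. ]
hand end [ 402.6 -374.4   68. ]
```

```bash
cat >> h.py <<'E'
R0=Rn.from_matrix(np.array([[0,-1,0],[-1,0,0],[0,0,-1]],float))  # columns tool x,y,z in scoop frame
def scoopT(p,h,pitch=0,off=(-.065,0,.035)):
    """scoop origin p (m), heading h deg, pitch deg lip-up -> TCP pos, R"""
    Rs=Rn.from_euler('z',h,degrees=True)*Rn.from_euler('y',-pitch,degrees=True)
    return np.array(p)+Rs.apply(off), Rs*R0
def blockR(yaw):  # yaw deg of block long axis; jaws across it
    return Rn.from_euler('z',yaw,degrees=True)*R0
E
python3 - <<'E'
from h import *
p,R=scoopT((.4355,-.2552,.003),77.6); print(p); p[2]=.12
rel(p,R)
s=lambda x,y:(100+x/2.7-.3,200+y/2.7-.3)
print("tray",[ (ray("top",s(*q),.032)*1000).round(0)[:2] for q in [(30,58),(250,42),(258,258),(30,275)]])
for n,q in [("bottle",(261,142)),("cup",(199,164)),("die",(206,301)),("loupe",(366,276))]: print(n,ray("top",q,.0)*1000)
E
```

```text
[ 0.4215422 -0.3186837  0.038    ]
pos [ 0.2499 -0.5724  0.226 ] clock 0.1 w 1.001 F [0.4 0.2 0.1]
shift frac [-1.091 -1.725  0.708] turn frac [-1.000e-03  3.000e-03 -1.885e+00] mm [-163.6 -258.8  106.2] deg [ -0.    0.1 -54. ]
tray [array([586., 477.]), array([597., 295.]), array([423., 281.]), array([412., 464.])]
bottle [ 7.74156118e+02  1.48045410e+02 -2.22044605e-13]
cup [723.34141589 293.02893778   0.        ]
die [409.6077339  266.08144668   0.        ]
loupe [459.61726879 -88.68836354   0.        ]
```

```bash
cat >> h.py <<'E'
def rows(tp,tR,n,show=True):
    """fractions for n equal rows, tool frame turning along"""
    o=observe();R=Rn.from_rotvec(o["ee_rot"]);p=o["position"].copy()
    w=(R.inv()*tR).as_rotvec()/n; d=(np.array(tp)-p)/n
    for i in range(n):
        s=R.inv().apply(d)
        print([round(float(v),3) for v in s/.15]+[round(float(v),3) for v in w/.5])
        R=R*Rn.from_rotvec(w)
    rel(tp,tR)
E
python3 - <<'E'
from h import *
p,R=scoopT((.4355,-.2552,.003),77.6); p[2]=.12
rows(p,R,9)
E
```

```text
[-0.121, -0.192, 0.079, -0.0, 0.0, -0.209]
[-0.101, -0.203, 0.079, -0.0, 0.0, -0.209]
[-0.079, -0.213, 0.079, -0.0, 0.0, -0.209]
[-0.056, -0.22, 0.079, -0.0, 0.0, -0.209]
[-0.033, -0.224, 0.079, -0.0, 0.0, -0.209]
[-0.009, -0.227, 0.079, -0.0, 0.0, -0.209]
[0.015, -0.226, 0.079, -0.0, 0.0, -0.209]
[0.038, -0.224, 0.079, -0.0, 0.0, -0.209]
[0.061, -0.218, 0.079, -0.0, 0.0, -0.209]
pos [ 0.2499 -0.5724  0.226 ] clock 0.1 w 1.001 F [0.4 0.2 0.1]
shift frac [-1.091 -1.725  0.708] turn frac [-1.000e-03  3.000e-03 -1.885e+00] mm [-163.6 -258.8  106.2] deg [ -0.    0.1 -54. ]
```

play_rows([
  [-0.12, -0.19, 0.06, 0, 0, -0.21, -1],
  [-0.1, -0.2, 0.06, 0, 0, -0.21, -1],
  [-0.08, -0.21, 0.06, 0, 0, -0.21, -1],
  [-0.055, -0.22, 0.06, 0, 0, -0.21, -1],
  [-0.03, -0.225, 0.06, 0, 0, -0.21, -1],
], force=50)

```text
clock: 0.6
position: [0.3419, -0.4323, 0.1784]
ee_rot: [2.987, -0.967, -0.005]
force: [1.3, -0.4, -0.0]
width: 0.998
```

```bash
python3 - <<'E'
from h import *
p,R=scoopT((.4355,-.2552,.003),77.6); p[2]=.12
rows(p,R,5)
E
```

```text
[-0.003, -0.185, 0.077, 0.001, 0.001, -0.164]
[0.013, -0.185, 0.077, 0.001, 0.001, -0.164]
[0.028, -0.183, 0.077, 0.001, 0.001, -0.164]
[0.042, -0.18, 0.078, 0.001, 0.001, -0.164]
[0.057, -0.176, 0.078, 0.001, 0.001, -0.164]
pos [ 0.3419 -0.4323  0.1784] clock 0.6 w 0.998 F [ 1.3 -0.4 -0. ]
shift frac [-0.013 -0.926  0.386] turn frac [ 0.005  0.006 -0.82 ] mm [  -2.  -138.9   57.9] deg [  0.1   0.2 -23.5]
```

Tracking is nearly full.

play_rows([
  [0, -0.19, 0.08, 0, 0, -0.17, -1],
  [0.015, -0.19, 0.08, 0, 0, -0.17, -1],
  [0.03, -0.19, 0.08, 0, 0, -0.17, -1],
  [0.045, -0.18, 0.08, 0, 0, -0.17, -1],
  [0.06, -0.18, 0.08, 0, 0, -0.17, -1],
])

```text
clock: 1.1
position: [0.4256, -0.309, 0.1152]
ee_rot: [3.128, -0.284, -0.007]
force: [1.7, -0.7, 0.4]
width: 0.998
```

```bash
python3 - <<'E'
from h import *
p,R=scoopT((.4355,-.2552,.003),77.6); p[2]=.10
rows(p,R,1)
crop("side",180,250,340,400,4,"s1.png")
im=crop("top",380,230,540,340,5,"t1.png")
E
```

```text
[-0.014, 0.068, 0.102, 0.002, 0.008, 0.07]
pos [ 0.4256 -0.309   0.1152] clock 1.1 w 0.998 F [ 1.7 -0.7  0.4]
shift frac [-0.014  0.068  0.102] turn frac [0.002 0.008 0.07 ] mm [-2.1 10.2 15.2] deg [0.  0.2 2. ]
```

View pics/s1.png

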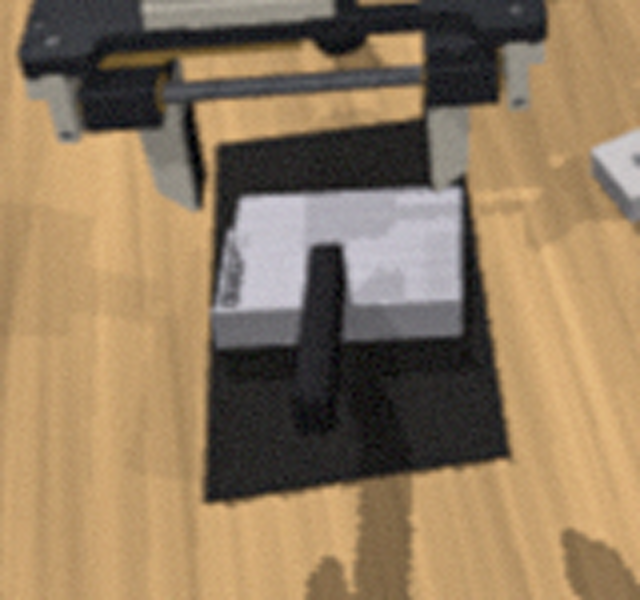

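View pics/t1.png

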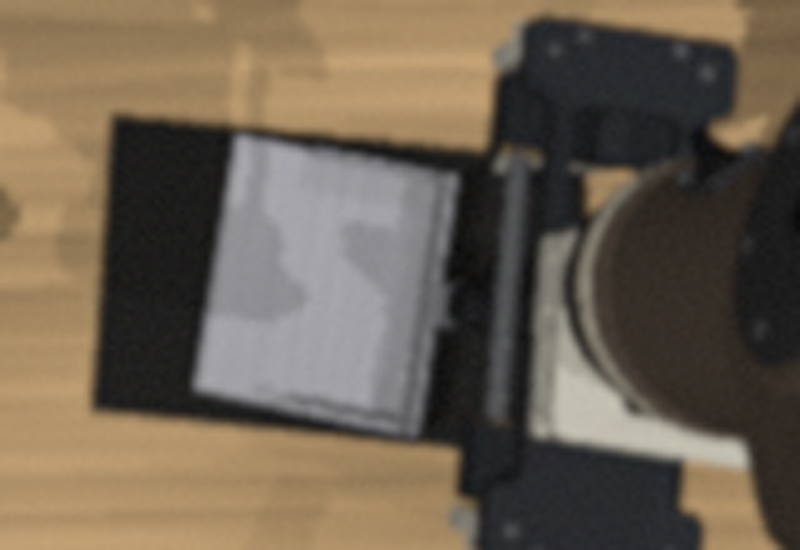

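play_rows([
  [-0.014, 0.07, 0.1, 0, 0, 0.07, -1],
  [0, 0, 0.14, 0, 0, 0, -1],
  [0, 0, 0.14, 0, 0, 0, -1],
  [0, 0, 0.1, 0, 0, 0, -1],
  [0, 0, 0.03, 0, 0, 0, -1],
])

```text
clock: 1.7
position: [0.422, -0.3169, 0.0358]
ee_rot: [-3.122, 0.337, 0.008]
force: [-0.6, -0.1, -0.7]
width: 1.001
```

```bash
python3 - <<'E'
from h import *
p,R=scoopT((.4355,-.2552,.003),77.6)
rel(p,R)
E
```

```text
pos [ 0.422  -0.3169  0.0358] clock 1.7 w 1.001 F [-0.6 -0.1 -0.7]
shift frac [-0.     0.012 -0.015] turn frac [-0.002  0.011  0.002] mm [-0.1  1.8 -2.2] deg [-0.   0.3  0.1]
```

play_rows([
  [0, 0.012, -0.012, 0, 0, 0, -1],
  [0, 0, 0, 0, 0, 0, 1],
  [0, 0, 0, 0, 0, 0, 1],
  [0, 0, 0, 0, 0, 0, 1],
  [0, 0, 0, 0, 0, 0, 1],
], force=50)

```text
clock: 2.2
position: [0.4218, -0.3204, 0.0397]
ee_rot: [3.123, -0.341, -0.006]
force: [-0.5, -0.6, -1.4]
width: 0.7
```

play_rows([
  [0, 0, 0, 0, 0, 0, 1],
  [0, 0, 0, 0, 0, 0, 1],
  [0, 0, 0, 0, 0, 0, 1],
])

```text
clock: 2.5
position: [0.4223, -0.3206, 0.0405]
ee_rot: [3.122, -0.341, -0.004]
force: [-0.2, -0.3, -0.7]
width: 0.44
```

```bash
python3 - <<'E'
from h import *
o=observe();print(o["joints"].round(3))
rel(*scoopT((.4355,-.2552,.003),77.6))
p,R=scoopT((.5,-.15,.12),85); rows(p,R,5)
E
```

```text
[ 0.725  0.533 -0.241  1.978  0.203  0.656  0.137]
pos [ 0.4223 -0.3206  0.0405] clock 2.5 w 0.44 F [-0.2 -0.3 -0.7]
shift frac [-0.007 -0.011  0.016] turn frac [ 0.002  0.005 -0.002] mm [-1.1 -1.7  2.5] deg [ 0.1  0.1 -0.1]
[0.063, -0.158, -0.153, 0.0, 0.001, -0.052]
[0.067, -0.157, -0.153, 0.0, 0.001, -0.052]
[0.071, -0.155, -0.153, 0.0, 0.001, -0.052]
[0.075, -0.153, -0.153, 0.0, 0.001, -0.052]
[0.079, -0.151, -0.153, 0.0, 0.001, -0.052]
pos [ 0.4223 -0.3206  0.0405] clock 2.5 w 0.44 F [-0.2 -0.3 -0.7]
shift frac [ 0.315 -0.792 -0.765] turn frac [ 0.002  0.005 -0.261] mm [  47.2 -118.8 -114.8] deg [ 0.   0.1 -7.5]
```

play_rows([
  [0, 0, 0.01, 0, 0, 0, 1],
  [0, 0, 0, 0, 0, 0, 1],
  [0, 0, 0, 0, 0, 0, 1],
  [0, 0, 0, 0, 0, 0, 1],
  [0, 0, 0, 0, 0, 0, 1],
], force=50)

```text
clock: 3.0
position: [0.4222, -0.3205, 0.0388]
ee_rot: [3.123, -0.341, -0.005]
force: [-0.8, 0.7, -0.1]
width: 0.171
```

```bash
python3 - <<'E'
from h import *
rel(*scoopT((.4355,-.2552,.003),77.6))
E
```

```text
pos [ 0.4222 -0.3205  0.0388] clock 3.0 w 0.171 F [-0.8  0.7 -0.1]
shift frac [-0.007 -0.011  0.005] turn frac [ 0.002  0.006 -0.002] mm [-1.  -1.6  0.8] deg [ 0.   0.2 -0.1]
```

```bash
cat >> h.py <<'E'
OFF=(-.0666,0,.0358)
def sT(p,h,pitch=0): return scoopT(p,h,pitch,OFF)
E
python3 - <<'E'
from h import *
print(sT((.659,-.013,.1),90.4))
p,R=sT((.47,-.20,.12),80); rows(p,R,5)
E
```

```text
(array([ 0.65946495, -0.07959838,  0.1358    ]), Rotation.from_matrix(array([[ 0.99997563,  0.00698126,  0.        ],
                            [ 0.00698126, -0.99997563,  0.        ],
                            [ 0.        ,  0.        , -1.        ]])))
[0.031, -0.082, -0.156, 0.0, 0.001, -0.017]
[0.032, -0.081, -0.156, 0.0, 0.001, -0.017]
[0.033, -0.081, -0.156, 0.0, 0.001, -0.017]
[0.033, -0.081, -0.156, 0.0, 0.001, -0.017]
[0.034, -0.081, -0.156, 0.0, 0.001, -0.017]
pos [ 0.4222 -0.3205  0.0388] clock 3.0 w 0.171 F [-0.8  0.7 -0.1]
shift frac [ 0.155 -0.409 -0.781] turn frac [ 0.002  0.006 -0.086] mm [  23.2  -61.3 -117.2] deg [ 0.   0.2 -2.5]
```

play_rows([
  [0, 0, -0.08, 0, 0, 0, 1],
  [0.03, -0.08, -0.16, 0, 0, -0.02, 1],
  [0.035, -0.08, -0.16, 0, 0, -0.02, 1],
  [0.035, -0.08, -0.16, 0, 0, -0.02, 1],
  [0.035, -0.08, -0.16, 0, 0, -0.02, 1],
])

```text
clock: 3.5
position: [0.4487, -0.2766, 0.1493]
ee_rot: [-3.126, 0.282, 0.017]
force: [1.0, -0.8, -1.2]
width: 0.169
```

```bash
python3 - <<'E'
from h import *
p,R=sT((.659,-.013,.11),90.4,0); rows(p,R,8)
E
```

```text
[0.143, -0.193, 0.002, -0.001, 0.003, -0.047]
[0.148, -0.19, 0.002, -0.001, 0.003, -0.047]
[0.152, -0.186, 0.002, -0.001, 0.003, -0.047]
[0.157, -0.182, 0.002, -0.001, 0.003, -0.047]
[0.161, -0.179, 0.002, -0.001, 0.003, -0.047]
[0.165, -0.175, 0.002, -0.001, 0.003, -0.047]
[0.169, -0.171, 0.003, -0.001, 0.003, -0.047]
[0.173, -0.167, 0.003, -0.001, 0.003, -0.047]
pos [ 0.4487 -0.2766  0.1493] clock 3.5 w 0.169 F [ 1.  -0.8 -1.2]
shift frac [ 1.148 -1.544  0.012] turn frac [-0.005  0.022 -0.373] mm [ 172.2 -231.5    1.9] deg [ -0.1   0.6 -10.7]
```

play_rows([
  [0.14, -0.19, 0, 0, 0, -0.05, 1],
  [0.15, -0.19, 0, 0, 0, -0.05, 1],
  [0.15, -0.19, 0, 0, 0, -0.05, 1],
  [0.16, -0.18, 0, 0, 0, -0.05, 1],
  [0.16, -0.18, 0, 0, 0, -0.05, 1],
])

```text
clock: 4.0
position: [0.583, -0.1537, 0.1573]
ee_rot: [3.137, -0.091, -0.007]
force: [0.1, -1.0, -1.7]
width: 0.172
```

```bash
python3 - <<'E'
from h import *
p,R=sT((.659,-.013,.11),90.4,0); rows(p,R,4)
print(observe()["joints"].round(2))
E
```

```text
[0.12, -0.131, 0.018, 0.002, 0.002, -0.033]
[0.122, -0.129, 0.018, 0.002, 0.002, -0.033]
[0.124, -0.127, 0.019, 0.002, 0.002, -0.033]
[0.126, -0.125, 0.019, 0.002, 0.002, -0.033]
pos [ 0.583  -0.1537  0.1573] clock 4.0 w 0.172 F [ 0.1 -1.  -1.7]
shift frac [ 0.48  -0.523  0.073] turn frac [ 0.006  0.009 -0.13 ] mm [ 72.  -78.4  10.9] deg [ 0.2  0.3 -3.7]
[ 0.4   0.49 -0.34  1.69  0.19  1.   -0.06]
```

play_rows([
  [0.12, -0.13, 0.02, 0, 0, -0.035, 1],
  [0.12, -0.13, 0.02, 0, 0, -0.035, 1],
  [0.12, -0.125, 0.02, 0, 0, -0.03, 1],
  [0.12, -0.125, 0.02, 0, 0, -0.03, 1],
  [0, 0, 0, 0, 0, 0, 1],
])

```text
clock: 4.5
position: [0.6624, -0.0693, 0.1483]
ee_rot: [-3.141, -0.028, 0.003]
force: [-0.2, -0.1, -1.2]
width: 0.172
```

```bash
python3 - <<'E'
from h import *
p,R=sT((.659,-.013,.04),90.4,-1); rows(p,R,4)
im=crop("top",220,120,420,250,4,"t2.png")
crop("side",230,140,430,290,4,"s2.png")
E
```

```text
[-0.005, 0.016, 0.119, -0.009, 0.001, 0.005]
[-0.005, 0.016, 0.119, -0.009, 0.001, 0.005]
[-0.005, 0.015, 0.119, -0.009, 0.001, 0.005]
[-0.005, 0.014, 0.119, -0.009, 0.001, 0.005]
pos [ 0.6624 -0.0693  0.1483] clock 4.5 w 0.172 F [-0.2 -0.1 -1.2]
shift frac [-0.019  0.064  0.476] turn frac [-0.036  0.004  0.021] mm [-2.9  9.6 71.4] deg [-1.   0.1  0.6]
```

View pics/t2.png

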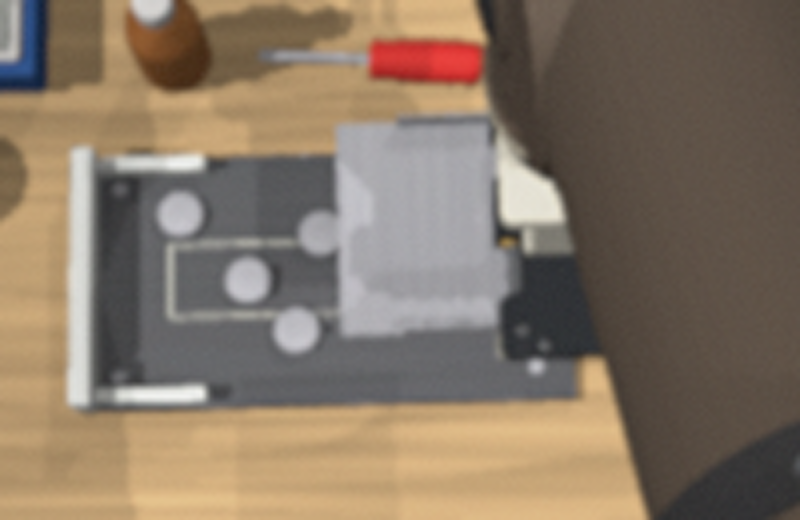

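View pics/s2.png

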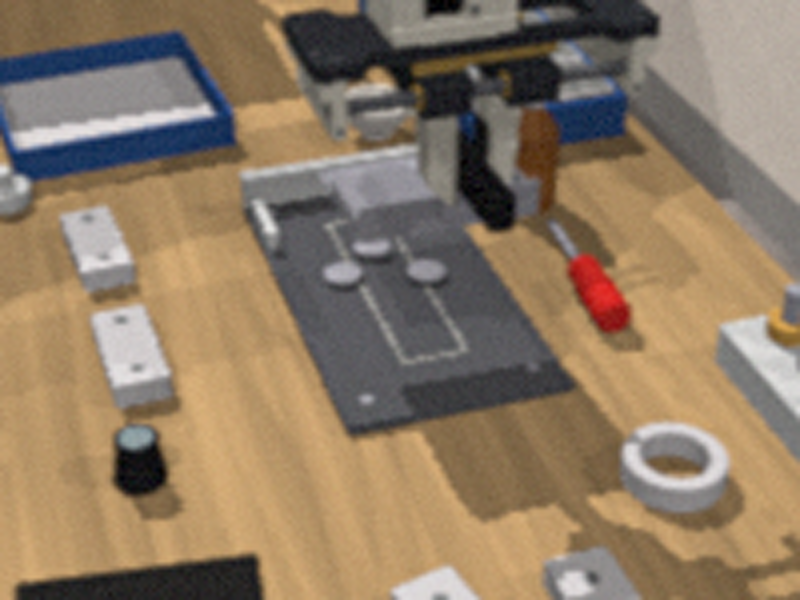

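```bash
python3 - <<'E'
from h import *
o=observe();R=Rn.from_rotvec(o["ee_rot"])*R0.inv();p=o["position"]-R.apply(OFF)
print(p,R.as_euler('zyx',degrees=True))
for q in [(.045,.056,0),(.045,-.056,0)]:
    u=proj("top",p+R.apply(q));print((u-[220,120]+.4)*4)
E
```

```text
[ 0.65972229 -0.00675258  0.11246656] [90.78650868  0.18141679 -0.13280349]
[346.21468619 337.93238808]
[341.69100468 127.17531003]
```

play_rows([
  [-0.01, 0.06, 0.04, -0.03, 0, 0.02, 1],
  [-0.01, 0, 0.12, 0, 0, 0, 1],
  [0, 0, 0.12, 0, 0, 0, 1],
  [0, 0, 0.12, 0, 0, 0, 1],
  [0, 0, 0.05, 0, 0, 0, 1],
])

```text
clock: 5.1
position: [0.6547, -0.094, 0.081]
ee_rot: [3.115, -0.012, -0.003]
force: [-0.2, -0.5, -1.2]
width: 0.169
```

```bash
cat >>h.py <<'E'
def sc():
    o=observe();R=Rn.from_rotvec(o["ee_rot"])*R0.inv();p=o["position"]-R.apply(OFF)
    e=R.as_euler('zyx',degrees=True)
    print("scoop mm",(p*1000).round(1),"head %.1f pitchup %.1f roll %.1f"%(e[0],-e[1],e[2]),"lip z",((p+R.apply((.045,0,0)))*1000).round(1),"F",o["force"].round(1),"clk",round(o["clock"],2))
E
python3 - <<'E'
from h import *
sc();p,R=sT((.659,-.013,.009),90.4,-1); rows(p,R,1)
E
```

```text
scoop mm [655.1 -28.4  43.5] head 89.6 pitchup -0.1 roll -1.5 lip z [655.5  16.6  42.3] F [-0.2 -0.5 -1.2] clk 5.1
[0.031, -0.107, 0.231, 0.017, 0.004, -0.029]
pos [ 0.6547 -0.094   0.081 ] clock 5.1 w 0.169 F [-0.2 -0.5 -1.2]
shift frac [ 0.031 -0.107  0.231] turn frac [ 0.017  0.004 -0.029] mm [  4.7 -16.   34.7] deg [ 0.5  0.1 -0.8]
```

```bash
sed -i "s/as_euler('zyx'/as_euler('ZYX'/" h.py
```

play_rows([
  [0.015, 0, 0.06, 0, 0, -0.02, 1],
  [0.015, 0, 0.06, 0, 0, 0, 1],
  [0, 0, 0.04, 0, 0, 0, 1],
  [0, 0, 0, 0, 0, 0, 1],
])

```text
clock: 5.5
position: [0.6585, -0.0981, 0.0554]
ee_rot: [3.113, -0.001, -0.004]
force: [-0.1, 0.5, -0.7]
width: 0.172
```

```bash
python3 - <<'E'
from h import *
sc();p,R=sT((.659,-.013,.009),90.4,-1); rel(p,R)
E
```

```text
scoop mm [658.4 -32.6  17.8] head 90.0 pitchup -1.6 roll 0.2 lip z [658.4  12.4  16.5] F [-0.1  0.5 -0.7] clk 5.5
pos [ 0.6585 -0.0981  0.0554] clock 5.5 w 0.172 F [-0.1  0.5 -0.7]
shift frac [ 0.007 -0.129  0.059] turn frac [ 0.022  0.006 -0.015] mm [  1.  -19.4   8.9] deg [ 0.6  0.2 -0.4]
```

play_rows([
  [0.005, 0, 0.035, 0, 0, -0.01, 1],
  [0, 0, 0.012, 0, 0, 0, 1],
  [0, 0, 0.005, 0, 0, 0, 1],
])

```text
clock: 5.8
position: [0.6602, -0.098, 0.0481]
ee_rot: [3.113, 0.008, -0.002]
force: [0.7, -0.1, -2.2]
width: 0.172
```

```bash
python3 - <<'E'
from h import *
sc()
E
```

```text
scoop mm [659.8 -32.5  10.4] head 90.3 pitchup -1.6 roll 0.1 lip z [659.6  12.5   9.2] F [ 0.7 -0.1 -2.2] clk 5.8
```

play_rows([
  [0, 0, 0.008, 0, 0, 0, 1],
  [0, 0, 0.006, 0, 0, 0, 1],
])

```text
clock: 6.0
position: [0.6605, -0.098, 0.0464]
ee_rot: [3.113, 0.009, -0.0]
force: [-0.6, -1.2, 2.0]
width: 0.17
```

```bash
python3 - <<'E'
from h import *
sc()
E
```

```text
scoop mm [660.2 -32.5   8.7] head 90.3 pitchup -1.6 roll 0.0 lip z [659.9  12.5   7.4] F [-0.6 -1.2  2. ] clk 6.0
```

play_rows([
  [0, -0.07, 0, 0, 0, 0, 1],
  [0, -0.07, 0, 0, 0, 0, 1],
  [0, -0.07, 0, 0, 0, 0, 1],
  [0, -0.07, 0, 0, 0, 0, 1],
  [0, -0.07, 0, 0, 0, 0, 1],
])

```text
clock: 6.5
position: [0.6616, -0.0431, 0.0465]
ee_rot: [3.112, 0.005, 0.005]
force: [0.7, -2.2, 2.0]
width: 0.168
```

```bash
python3 - <<'E'
from h import *
sc()
E
```

```text
scoop mm [661.5  22.4   8.7] head 90.2 pitchup -1.7 roll -0.2 lip z [661.4  67.3   7.4] F [ 0.7 -2.2  2. ] clk 6.5
```

play_rows([
  [-0.005, -0.07, 0, 0, 0, 0, 1],
  [-0.005, -0.07, 0, 0, 0, 0, 1],
  [-0.005, -0.07, 0, 0, 0, 0, 1],
  [-0.005, -0.07, 0, 0, 0, 0, 1],
  [-0.005, -0.07, 0, 0, 0, 0, 1],
])

```text
clock: 7.0
position: [0.6585, 0.0143, 0.046]
ee_rot: [3.111, 0.006, 0.009]
force: [1.5, -3.2, 5.7]
width: 0.169
```

```bash
python3 - <<'E'
from h import *
sc()
crop("side",270,150,400,260,5,"s3.png")
crop("top",220,140,380,240,5,"t3.png")
E
```

```text
scoop mm [658.5  79.8   8.2] head 90.2 pitchup -1.7 roll -0.3 lip z [658.3 124.8   6.8] F [ 1.5 -3.2  5.7] clk 7.0
```

View pics/s3.png

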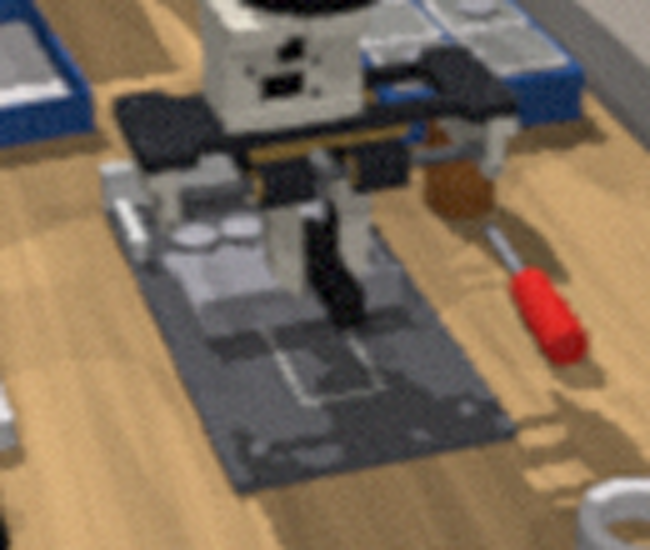

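View pics/t3.png

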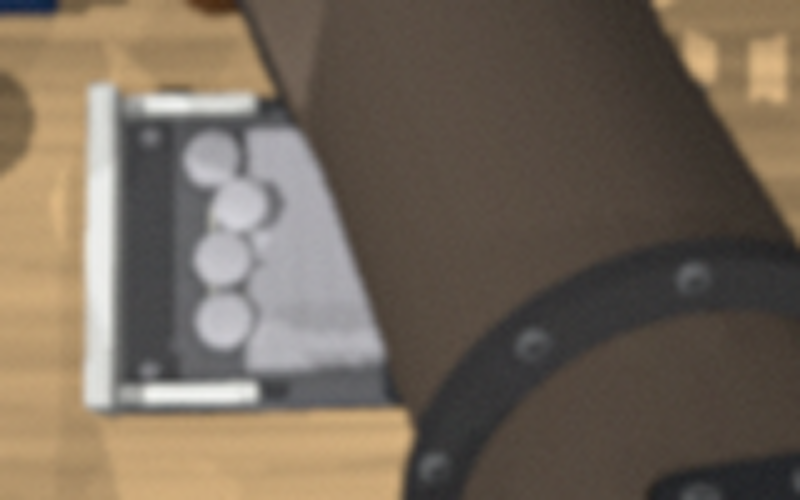

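play_rows([
  [0, -0.06, 0, 0, 0, 0.005, 1],
  [0, -0.06, 0, 0, 0, 0.005, 1],
  [0, -0.06, 0, 0, 0, 0, 1],
  [0, -0.06, 0, 0, 0, 0, 1],
])

```text
clock: 7.5
position: [0.659, 0.0497, 0.0454]
ee_rot: [3.109, -0.007, 0.01]
force: [0.1, -4.3, 6.2]
width: 0.174
```

```bash
python3 - <<'E'
from h import *
sc()
crop("top",220,140,380,240,5,"t4.png")
E
```

```text
scoop mm [659.5 115.1   7.5] head 89.7 pitchup -1.9 roll -0.4 lip z [659.7 160.1   6. ] F [ 0.1 -4.3  6.2] clk 7.5
```

View pics/t4.png

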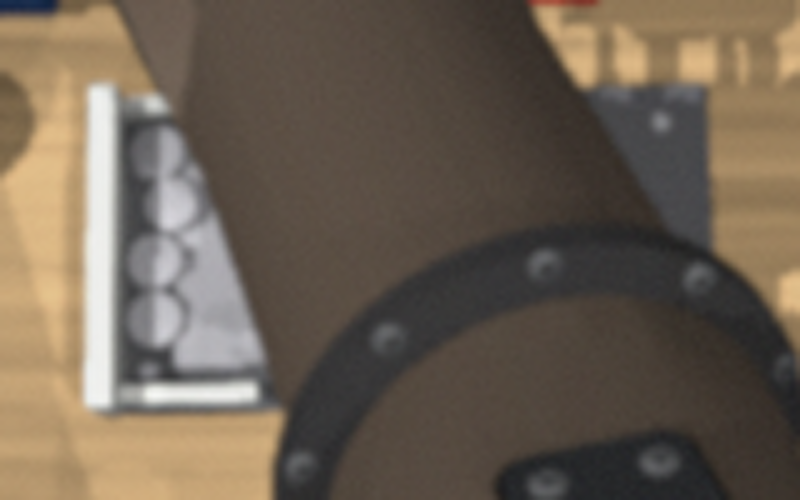

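play_rows([
  [0, -0.05, 0, 0, 0, -0.01, 1],
  [0, -0.05, 0, 0, 0, -0.01, 1],
  [0, -0.05, 0, 0, 0, 0, 1],
])

```text
clock: 7.85
position: [0.6599, 0.0713, 0.0454]
ee_rot: [3.106, 0.004, 0.012]
force: [-0.5, -5.4, 7.6]
width: 0.17
```

```bash
python3 - <<'E'
from h import *
sc()
crop("top",220,140,380,240,5,"t5.png")
crop("side",270,150,400,260,5,"s5.png")
E
```

```text
scoop mm [660.  136.6   7.3] head 90.1 pitchup -2.0 roll -0.4 lip z [659.9 181.5   5.7] F [-0.5 -5.4  7.6] clk 7.85
```

View pics/t5.png

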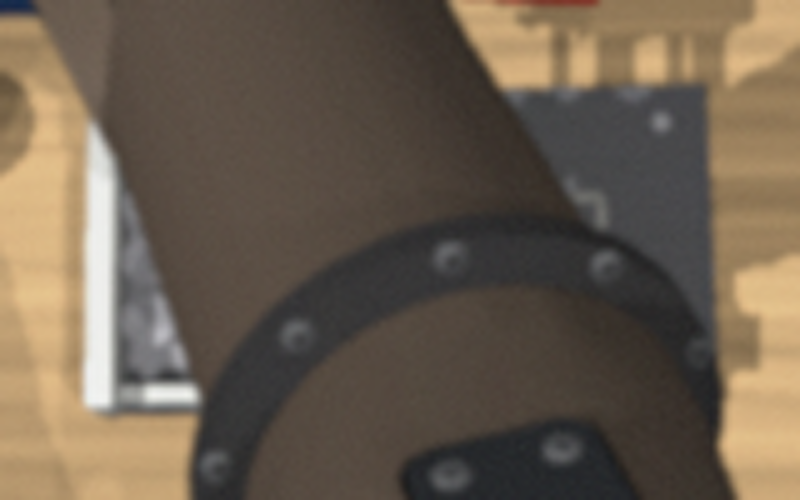

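View pics/s5.png

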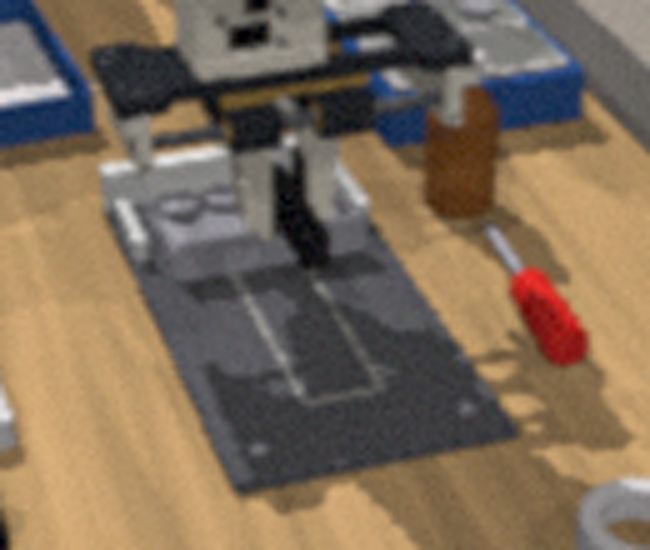

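play_rows([
  [0, -0.025, -0.003, 0, 0, -0.005, 1],
  [0, -0.02, -0.003, 0, 0, 0, 1],
])

```text
clock: 8.15
position: [0.6605, 0.0742, 0.0464]
ee_rot: [3.101, 0.004, 0.012]
force: [-1.4, -7.8, 6.9]
width: 0.169
```

```bash
cat >>h.py <<'E'
def tiltrows(p1,n,backz=.0085,lipy=.1832,dx=0,h=90.3):
    """n rows turning scoop from now to pitch p1, back edge at height backz, lip at y=lipy"""
    o=observe();R=Rn.from_rotvec(o["ee_rot"]);p=o["position"].copy()
    Rs=R*R0.inv();p0=-Rs.as_euler('ZYX',degrees=True)[1];x=(p-Rs.apply(OFF))[0]
    for i in range(1,n+1):
        a=p0+(p1-p0)*i/n
        Rs=Rn.from_euler('z',h,degrees=True)*Rn.from_euler('y',-a,degrees=True)
        org=np.array([x+dx*i/n,lipy,backz])-Rs.apply((.045,0,0)); org[2]=backz+Rs.apply((.045,0,0))[2]
        q=org+Rs.apply(OFF);T=Rs*R0
        s=R.inv().apply(q-p);w=(R.inv()*T).as_rotvec()
        print([round(float(v),3) for v in s/.15]+[round(float(v),3) for v in w/.5]);p,R=q,T
E
python3 - <<'E'
from h import *
sc(); tiltrows(18,8)
E
```

```text
scoop mm [660.6 139.3   7.9] head 90.2 pitchup -2.3 roll -0.4 lip z [660.5 184.3   6.1] F [-1.4 -7.8  6.9] clk 8.15
[0.004, 0.018, 0.015, 0.089, -0.015, -0.005]
[-0.0, 0.01, 0.007, 0.089, 0.0, 0.0]
[0.0, 0.009, 0.007, 0.089, 0.0, -0.0]
[0.0, 0.007, 0.007, 0.089, 0.0, 0.0]
[-0.0, 0.006, 0.007, 0.089, 0.0, 0.0]
[-0.0, 0.005, 0.008, 0.089, 0.0, -0.0]
[0.0, 0.004, 0.008, 0.089, -0.0, -0.0]
[-0.0, 0.003, 0.009, 0.089, -0.0, 0.0]
```

play_rows([
  [0, 0.01, 0.004, 0.09, 0, 0, 1],
  [0, 0.01, 0.004, 0.09, 0, 0, 1],
  [0, 0.009, 0.005, 0.09, 0, 0, 1],
  [0, 0.007, 0.005, 0.09, 0, 0, 1],
])

```text
clock: 8.55
position: [0.6573, 0.0693, 0.0407]
ee_rot: [-3.0, -0.009, -0.002]
force: [0.5, 0.4, -2.6]
width: 0.17
```

```bash
python3 - <<'E'
from h import *
sc(); tiltrows(18,6)
crop("side",270,150,400,260,5,"s6.png")
E
```

```text
scoop mm [656.9 140.3  14.6] head 90.3 pitchup 8.1 roll -0.1 lip z [656.7 184.9  21. ] F [ 0.5  0.4 -2.6] clk 8.55
[0.002, 0.015, 0.002, 0.058, -0.003, 0.001]
[0.0, 0.004, 0.005, 0.058, 0.0, 0.0]
[-0.0, 0.003, 0.005, 0.058, -0.0, -0.0]
[-0.0, 0.003, 0.005, 0.058, -0.0, -0.0]
[-0.0, 0.002, 0.005, 0.058, 0.0, 0.0]
[0.0, 0.002, 0.006, 0.058, -0.0, -0.0]
```

View pics/s6.png

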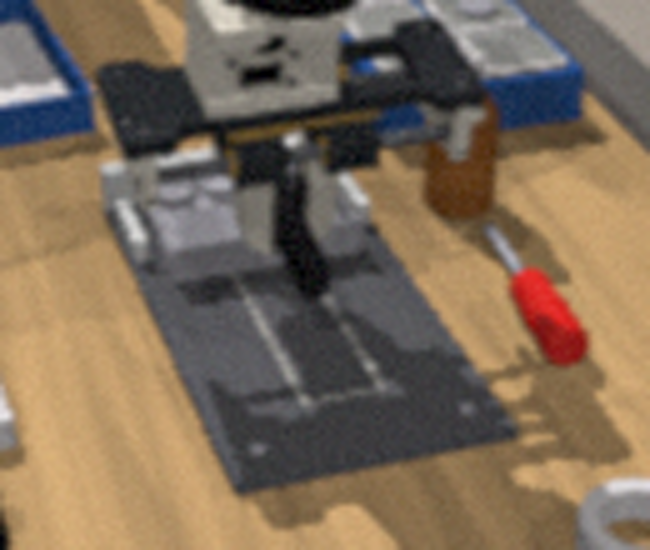

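play_rows([
  [0, 0.01, 0, 0.07, 0, 0, 1],
  [0, 0.004, 0.002, 0.07, 0, 0, 1],
  [0, 0.003, 0.003, 0.07, 0, 0, 1],
  [0, 0.003, 0.002, 0.07, 0, 0, 1],
  [0, 0.003, 0, 0.07, 0, 0, 1],
])

```text
clock: 9.1
position: [0.6544, 0.0648, 0.0353]
ee_rot: [-2.821, -0.003, 0.009]
force: [-1.5, 0.6, -2.0]
width: 0.171
```

```bash
python3 - <<'E'
from h import *
sc()
crop("side",270,150,400,260,5,"s7.png")
E
```

```text
scoop mm [654.1 139.3  22.2] head 90.1 pitchup 18.3 roll 0.3 lip z [654.  182.   36.4] F [-1.5  0.6 -2. ] clk 9.1
```

View pics/s7.png

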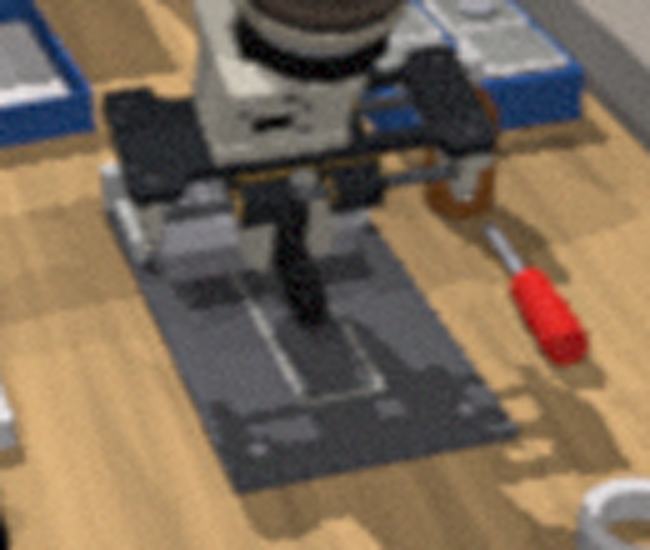

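```bash
python3 - <<'E'
from h import *
p,R=sT((.652,.137,.13),90.3,20); rows(p,R,5)
E
```

```text
[-0.003, -0.044, -0.135, 0.011, 0.002, -0.003]
[-0.003, -0.045, -0.135, 0.011, 0.002, -0.003]
[-0.003, -0.045, -0.134, 0.011, 0.002, -0.003]
[-0.003, -0.046, -0.134, 0.011, 0.002, -0.003]
[-0.003, -0.047, -0.134, 0.011, 0.002, -0.003]
pos [0.6543 0.0629 0.0344] clock 9.15 w 0.17 F [-1.3  0.1  3.6]
shift frac [-0.017 -0.219 -0.675] turn frac [ 0.056  0.01  -0.013] mm [  -2.6  -32.9 -101.2] deg [ 1.6  0.3 -0.4]
```

play_rows([
  [0, -0.015, -0.05, 0.01, 0, 0, 1],
  [0, -0.03, -0.1, 0.01, 0, 0, 1],
  [0, -0.045, -0.135, 0.01, 0, 0, 1],
  [0, -0.045, -0.135, 0.01, 0, 0, 1],
  [0, -0.045, -0.135, 0.01, 0, 0, 1],
])

```text
clock: 9.65
position: [0.6512, 0.063, 0.1239]
ee_rot: [-2.798, -0.002, 0.023]
force: [0.9, -0.8, -2.6]
width: 0.169
```

```bash
python3 - <<'E'
from h import *
sc();print(observe()["joints"].round(2))
crop("side",200,100,400,250,4,"s8.png")
crop("top",100,100,400,320,2.6,"t8.png")
E
```

```text
scoop mm [650.8 137.8 112.6] head 89.9 pitchup 19.7 roll 1.0 lip z [650.8 180.1 127.7] F [ 0.9 -0.8 -2.6] clk 9.65
[ 0.38  0.68 -0.58  1.58  0.01  0.95 -0.1 ]
```

View pics/s8.png

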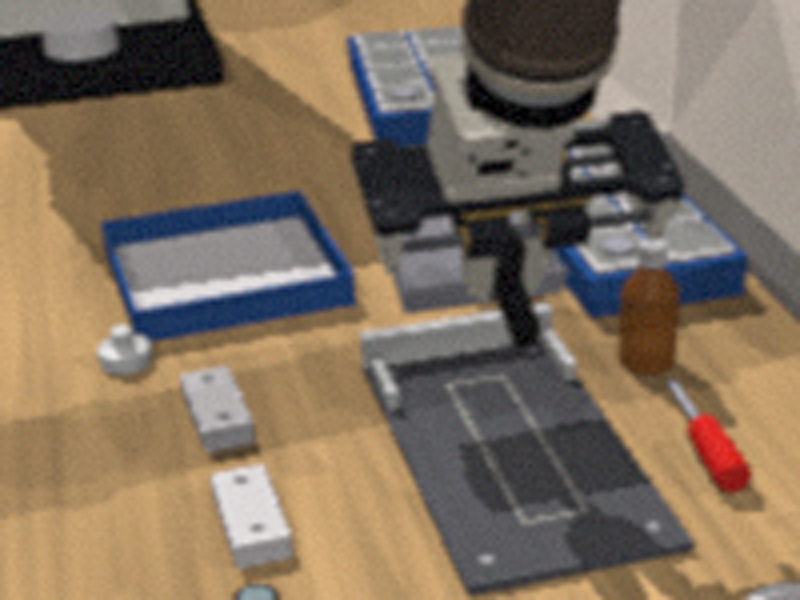

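View pics/t8.png

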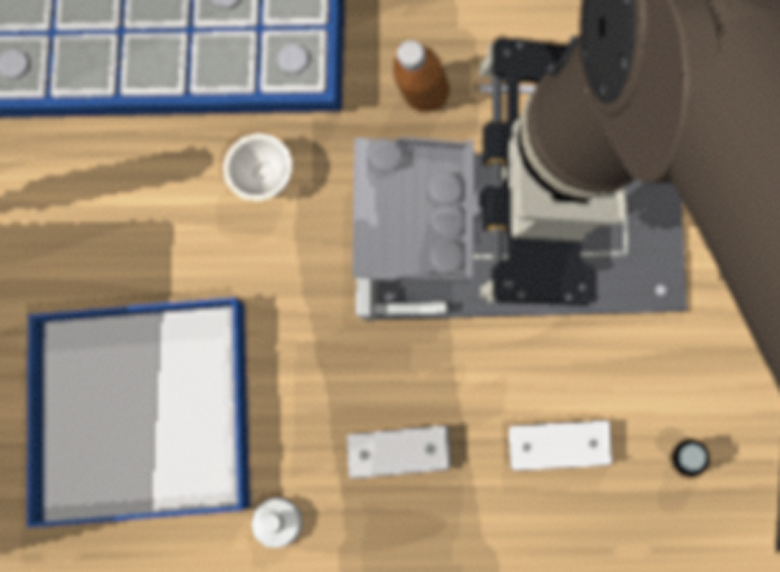

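```bash
cat >>h.py <<'E'
def sT2(p,h,pitch,roll):
    Rs=Rn.from_euler('ZYX',[h,-pitch,roll],degrees=True); return np.array(p)+Rs.apply(OFF), Rs*R0
E
python3 - <<'E'
from h import *
p,R=sT2((.645,.14,.13),90.3,20,-6); rows(p,R,5)
E
```

```text
[-0.016, -0.009, -0.017, 0.002, 0.045, -0.002]
[-0.016, -0.009, -0.017, 0.002, 0.045, -0.002]
[-0.015, -0.009, -0.017, 0.002, 0.045, -0.002]
[-0.015, -0.009, -0.018, 0.002, 0.045, -0.002]
[-0.014, -0.009, -0.018, 0.002, 0.045, -0.002]
pos [0.6536 0.0634 0.1265] clock 9.75 w 0.171 F [ 1.1 -0.8 -2.2]
shift frac [-0.081 -0.044 -0.084] turn frac [ 0.011  0.226 -0.009] mm [-12.1  -6.5 -12.6] deg [ 0.3  6.5 -0.3]
```

play_rows([
  [-0.01, -0.01, -0.015, 0, 0.045, 0, 1],
  [-0.015, -0.01, -0.015, 0, 0.045, 0, 1],
  [-0.02, -0.01, -0.015, 0, 0.045, 0, 1],
  [-0.02, -0.01, -0.015, 0, 0.045, 0, 1],
  [-0.02, -0.01, -0.015, 0, 0.045, 0, 1],
])

```text
clock: 10.25
position: [0.6374, 0.0687, 0.1378]
ee_rot: [-2.797, 0.023, -0.149]
force: [0.1, -0.1, -2.1]
width: 0.173
```

```bash
python3 - <<'E'
from h import *
sc();p,R=sT2((.51,.30,.11),91.5,20,-6); rows(p,R,10)
E
```

```text
scoop mm [641.1 143.4 126.5] head 90.1 pitchup 19.5 roll -6.1 lip z [641.  185.8 141.5] F [ 0.1 -0.1 -2.1] clk 10.25
[-0.09, -0.095, 0.036, 0.002, -0.002, -0.004]
[-0.09, -0.095, 0.036, 0.002, -0.002, -0.004]
[-0.09, -0.095, 0.037, 0.002, -0.002, -0.004]
[-0.09, -0.095, 0.037, 0.002, -0.002, -0.004]
[-0.089, -0.095, 0.037, 0.002, -0.002, -0.004]
[-0.089, -0.095, 0.037, 0.002, -0.002, -0.004]
[-0.089, -0.096, 0.037, 0.002, -0.002, -0.004]
[-0.089, -0.096, 0.038, 0.002, -0.002, -0.004]
[-0.088, -0.096, 0.038, 0.002, -0.002, -0.004]
[-0.088, -0.096, 0.038, 0.002, -0.002, -0.004]
pos [0.6374 0.0687 0.1378] clock 10.25 w 0.173 F [ 0.1 -0.1 -2.1]
shift frac [-0.903 -0.947  0.363] turn frac [ 0.022 -0.02  -0.043] mm [-135.5 -142.    54.4] deg [ 0.6 -0.6 -1.2]
```

play_rows([
  [-0.03, -0.03, 0.01, 0, 0, 0, 1],
  [-0.05, -0.055, 0.02, 0, 0, 0, 1],
  [-0.07, -0.075, 0.028, 0, 0, 0, 1],
  [-0.08, -0.085, 0.033, 0, 0, 0, 1],
  [-0.08, -0.085, 0.033, 0, 0, -0.01, 1],
])

```text
clock: 10.75
position: [0.588, 0.1266, 0.1303]
ee_rot: [-2.799, 0.017, -0.147]
force: [-0.1, 0.7, -3.5]
width: 0.172
```

play_rows([
  [-0.08, -0.085, 0.033, 0, 0, -0.01, 1],
  [-0.08, -0.085, 0.033, 0, 0, -0.01, 1],
  [-0.08, -0.085, 0.033, 0, 0, -0.01, 1],
  [-0.08, -0.085, 0.033, 0, 0, -0.01, 1],
  [-0.08, -0.085, 0.033, 0, 0, 0, 1],
])

```text
clock: 11.25
position: [0.5218, 0.2047, 0.1209]
ee_rot: [-2.798, -0.019, -0.146]
force: [-0.4, 0.1, -2.3]
width: 0.169
```

```bash
python3 - <<'E'
from h import *
sc();p,R=sT2((.51,.30,.11),91.5,20,-6); rows(p,R,5)
crop("top",80,140,400,320,2.4,"t9.png")
E
```

```text
scoop mm [523.3 279.4 109.4] head 91.8 pitchup 19.4 roll -6.3 lip z [521.9 321.9 124.3] F [-0.4  0.1 -2.3] clk 11.25
[-0.018, -0.026, 0.008, 0.004, -0.001, 0.003]
[-0.018, -0.026, 0.008, 0.004, -0.001, 0.003]
[-0.018, -0.026, 0.008, 0.004, -0.001, 0.003]
[-0.018, -0.026, 0.008, 0.004, -0.001, 0.003]
[-0.018, -0.026, 0.008, 0.004, -0.001, 0.003]
pos [0.5218 0.2047 0.1209] clock 11.25 w 0.169 F [-0.4  0.1 -2.3]
shift frac [-0.091 -0.131  0.038] turn frac [ 0.02  -0.005  0.014] mm [-13.6 -19.6   5.7] deg [ 0.6 -0.2  0.4]
```

View pics/t9.png

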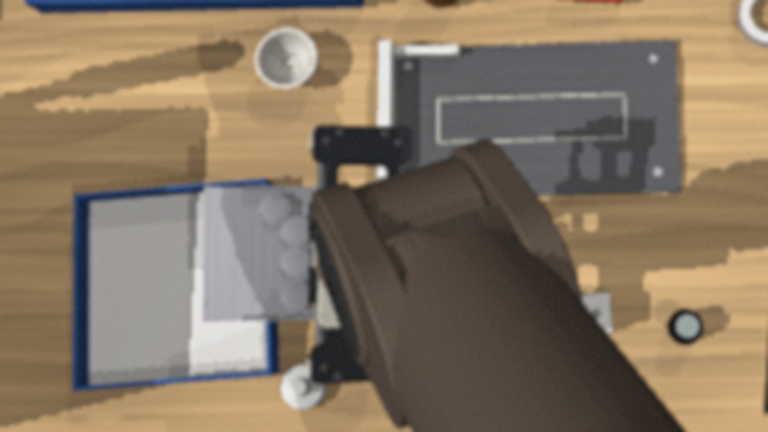

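```bash
cat >>h.py <<'E'
def lipT(lip,h,pitch,roll=0):
    Rs=Rn.from_euler('ZYX',[h,-pitch,roll],degrees=True); return np.array(lip)+Rs.apply(np.array(OFF)-[.045,0,0]), Rs*R0
E
python3 - <<'E'
from h import *
p,R=lipT((.507,.365,.060),92,6,0); rows(p,R,8)
E
```

```text
[-0.009, -0.023, 0.04, -0.059, -0.027, -0.003]
[-0.009, -0.025, 0.039, -0.059, -0.027, -0.003]
[-0.008, -0.026, 0.039, -0.059, -0.027, -0.003]
[-0.008, -0.027, 0.038, -0.059, -0.027, -0.003]
[-0.007, -0.028, 0.037, -0.059, -0.027, -0.003]
[-0.007, -0.029, 0.037, -0.059, -0.027, -0.003]
[-0.006, -0.03, 0.036, -0.059, -0.027, -0.003]
[-0.006, -0.031, 0.035, -0.059, -0.027, -0.003]
pos [0.5186 0.2078 0.1208] clock 11.3 w 0.17 F [-3.9  3.1 -2.3]
shift frac [-0.076 -0.187  0.32 ] turn frac [-0.469 -0.213 -0.023] mm [-11.3 -28.1  48.1] deg [-13.4  -6.1  -0.7]
```

play_rows([
  [-0.01, -0.023, 0.03, -0.05, -0.027, 0, 1],
  [-0.01, -0.025, 0.038, -0.06, -0.027, 0, 1],
  [-0.01, -0.026, 0.038, -0.06, -0.027, 0, 1],
  [-0.01, -0.027, 0.038, -0.06, -0.027, 0, 1],
  [-0.01, -0.028, 0.037, -0.06, -0.027, 0, 1],
])

```text
clock: 11.8
position: [0.5075, 0.2373, 0.0985]
ee_rot: [-2.951, -0.035, -0.046]
force: [-0.6, 0.3, -2.2]
width: 0.172
```

```bash
python3 - <<'E'
from h import *
sc();p,R=lipT((.507,.365,.030),92,2,0); rows(p,R,5)
E
```

```text
scoop mm [506.8 309.5  75.9] head 91.5 pitchup 10.9 roll -1.9 lip z [505.6 353.7  84.4] F [-0.6  0.3 -2.2] clk 11.8
[0.003, -0.01, 0.052, -0.062, -0.014, -0.004]
[0.004, -0.012, 0.051, -0.062, -0.014, -0.004]
[0.004, -0.013, 0.051, -0.062, -0.014, -0.004]
[0.005, -0.015, 0.051, -0.062, -0.014, -0.004]
[0.005, -0.017, 0.05, -0.062, -0.014, -0.004]
pos [0.5075 0.2373 0.0985] clock 11.8 w 0.172 F [-0.6  0.3 -2.2]
shift frac [ 0.017 -0.051  0.259] turn frac [-0.309 -0.069 -0.021] mm [ 2.6 -7.7 38.9] deg [-8.8 -2.  -0.6]
```

```bash
python3 - <<'E'
from h import *
p,R=lipT((.507,.37,.045),92,-3,0); rows(p,R,5)
E
```

```text
[0.005, -0.027, 0.022, -0.097, -0.014, -0.005]
[0.005, -0.028, 0.02, -0.097, -0.014, -0.005]
[0.005, -0.029, 0.019, -0.097, -0.014, -0.005]
[0.005, -0.03, 0.017, -0.097, -0.014, -0.005]
[0.005, -0.031, 0.016, -0.097, -0.014, -0.005]
pos [0.5075 0.2373 0.0985] clock 11.8 w 0.172 F [-0.6  0.3 -2.2]
shift frac [ 0.023 -0.136  0.108] turn frac [-0.483 -0.068 -0.025] mm [  3.4 -20.4  16.2] deg [-13.8  -2.   -0.7]
```

play_rows([
  [0.005, -0.025, 0.02, -0.09, -0.014, 0, 1],
  [0.005, -0.028, 0.02, -0.1, -0.014, 0, 1],
  [0.005, -0.029, 0.018, -0.1, -0.014, 0, 1],
  [0.005, -0.03, 0.016, -0.1, -0.014, 0, 1],
  [0.005, -0.03, 0.014, -0.1, -0.01, 0, 1],
])

```text
clock: 12.3
position: [0.5074, 0.264, 0.0863]
ee_rot: [3.077, 0.037, 0.0]
force: [0.5, 0.0, -3.4]
width: 0.17
```

```bash
python3 - <<'E'
from h import *
sc();p,R=lipT((.507,.37,.022),92,-22,0); rows(p,R,8)
crop("side",200,100,400,250,4,"s10.png")
E
```

```text
scoop mm [505.9 328.2  46.3] head 91.4 pitchup -3.7 roll 0.0 lip z [504.8 373.1  43.4] F [ 0.5  0.  -3.4] clk 12.3
[0.003, -0.013, -0.01, -0.08, 0.001, -0.003]
[0.003, -0.012, -0.01, -0.08, 0.001, -0.003]
[0.003, -0.012, -0.011, -0.08, 0.001, -0.003]
[0.003, -0.011, -0.011, -0.08, 0.001, -0.003]
[0.003, -0.011, -0.012, -0.08, 0.001, -0.003]
[0.003, -0.01, -0.012, -0.08, 0.001, -0.003]
[0.003, -0.01, -0.012, -0.08, 0.001, -0.003]
[0.003, -0.009, -0.013, -0.08, 0.001, -0.003]
pos [0.5074 0.264  0.0863] clock 12.3 w 0.17 F [ 0.5  0.  -3.4]
shift frac [ 0.02  -0.101 -0.078] turn frac [-0.64   0.006 -0.021] mm [  3.1 -15.2 -11.7] deg [-18.3   0.2  -0.6]
```

View pics/s10.png

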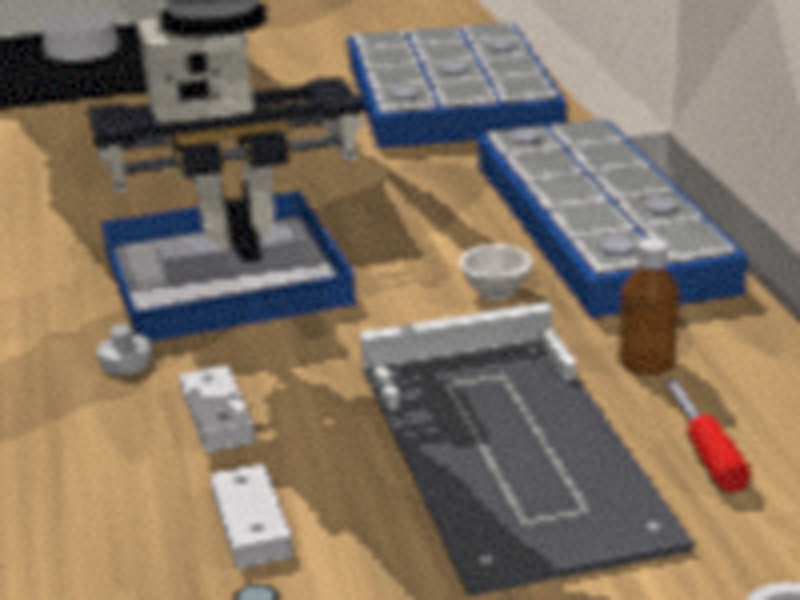

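play_rows([
  [0.003, -0.013, -0.01, -0.08, 0, 0, 1],
  [0.003, -0.012, -0.01, -0.08, 0, 0, 1],
  [0.003, -0.012, -0.011, -0.08, 0, 0, 1],
  [0.003, -0.011, -0.011, -0.08, 0, 0, 1],
  [0.003, -0.011, -0.012, -0.08, 0, 0, 1],
])

```text
clock: 12.85
position: [0.5052, 0.2803, 0.0918]
ee_rot: [2.877, 0.045, 0.002]
force: [-0.3, -0.0, -1.7]
width: 0.172
```

play_rows([
  [0, -0.01, -0.012, -0.08, 0, 0, 1],
  [0, -0.01, -0.012, -0.08, 0, 0, 1],
  [0, -0.01, -0.012, -0.08, 0, 0, 1],
])

```text
clock: 13.15
position: [0.5031, 0.2883, 0.0951]
ee_rot: [2.758, 0.046, 0.004]
force: [0.5, 0.8, -2.7]
width: 0.167
```

```bash
python3 - <<'E'
from h import *
sc();p,R=lipT((.507,.37,.020),92,-32,0); rows(p,R,5)
crop("top",80,140,400,320,2.4,"t11.png")
crop("side",200,100,400,250,4,"s11.png")
E
```

```text
scoop mm [501.3 336.6  37. ] head 91.9 pitchup -22.0 roll 0.2 lip z [499.9 378.3  20.1] F [ 0.5  0.8 -2.7] clk 13.15
[0.009, -0.0, -0.021, -0.07, 0.002, -0.0]
[0.009, 0.001, -0.021, -0.07, 0.002, -0.0]
[0.009, 0.001, -0.021, -0.07, 0.002, -0.0]
[0.009, 0.002, -0.021, -0.07, 0.002, -0.0]
[0.009, 0.003, -0.021, -0.07, 0.002, -0.0]
pos [0.5031 0.2883 0.0951] clock 13.15 w 0.167 F [ 0.5  0.8 -2.7]
shift frac [ 0.045 -0.    -0.104] turn frac [-0.35   0.008 -0.001] mm [  6.7  -0.  -15.6] deg [-10.    0.2  -0. ]
```

View pics/t11.png

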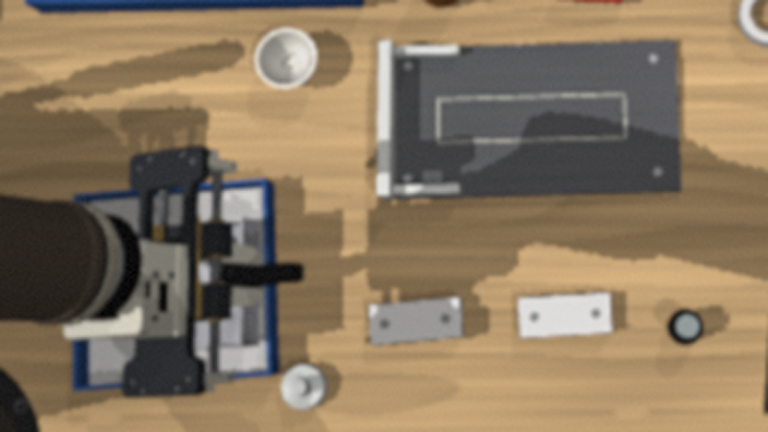

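View pics/s11.png

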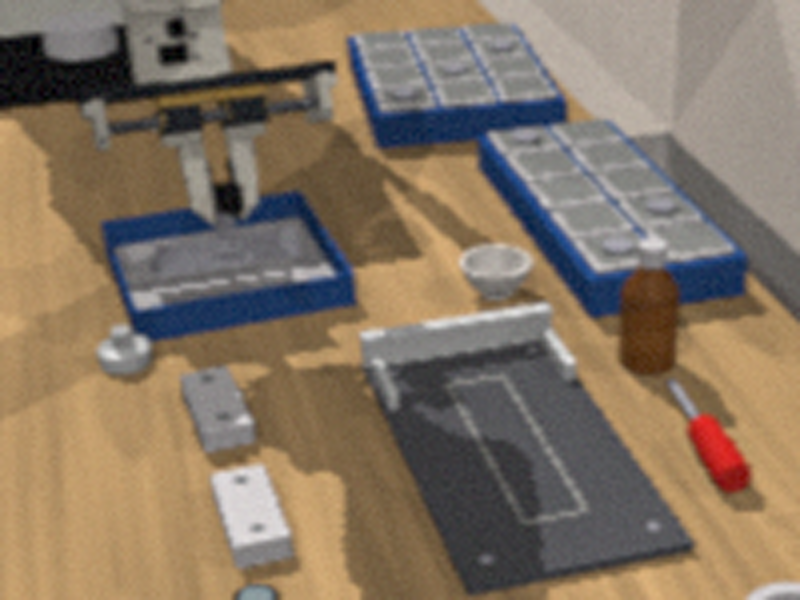

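play_rows([
  [0.005, 0, -0.021, -0.07, 0, 0, 1],
  [0.005, 0.001, -0.021, -0.07, 0, 0, 1],
  [0.005, 0.001, -0.021, -0.07, 0, 0, 1],
  [0.005, 0.002, -0.021, -0.07, 0, 0, 1],
  [0.005, 0.003, -0.021, -0.07, 0, 0, 1],
])

```text
clock: 13.75
position: [0.5055, 0.294, 0.1089]
ee_rot: [2.589, 0.044, 0.005]
force: [-0.5, -0.3, -2.0]
width: 0.168
```

play_rows([
  [0, 0, -0.005, 0, 0, 0, 1],
  [0, 0, 0, 0, 0, 0, 1],
  [0, 0, 0, 0, 0, 0, 1],
])

```text
clock: 14.05
position: [0.5051, 0.2948, 0.1087]
ee_rot: [2.594, 0.046, 0.003]
force: [0.6, 0.7, -2.1]
width: 0.172
```

```bash
python3 - <<'E'
from h import *
sc()
p,R=lipT((.507,.37,.10),92,-32,0); rows(p,R,5)
crop("side",200,100,400,250,4,"s12.png")
E
```

```text
scoop mm [503.3 333.   43.5] head 92.1 pitchup -31.3 roll 0.5 lip z [501.9 371.4  20.1] F [ 0.6  0.7 -2.1] clk 14.05
[0.005, 0.057, -0.092, -0.005, 0.003, 0.001]
[0.006, 0.057, -0.091, -0.005, 0.003, 0.001]
[0.006, 0.057, -0.091, -0.005, 0.003, 0.001]
[0.006, 0.057, -0.091, -0.005, 0.003, 0.001]
[0.006, 0.057, -0.091, -0.005, 0.003, 0.001]
pos [0.5051 0.2948 0.1087] clock 14.05 w 0.172 F [ 0.6  0.7 -2.1]
shift frac [ 0.027  0.283 -0.458] turn frac [-0.023  0.013  0.004] mm [  4.   42.5 -68.7] deg [-0.7  0.4  0.1]
```

View pics/s12.png

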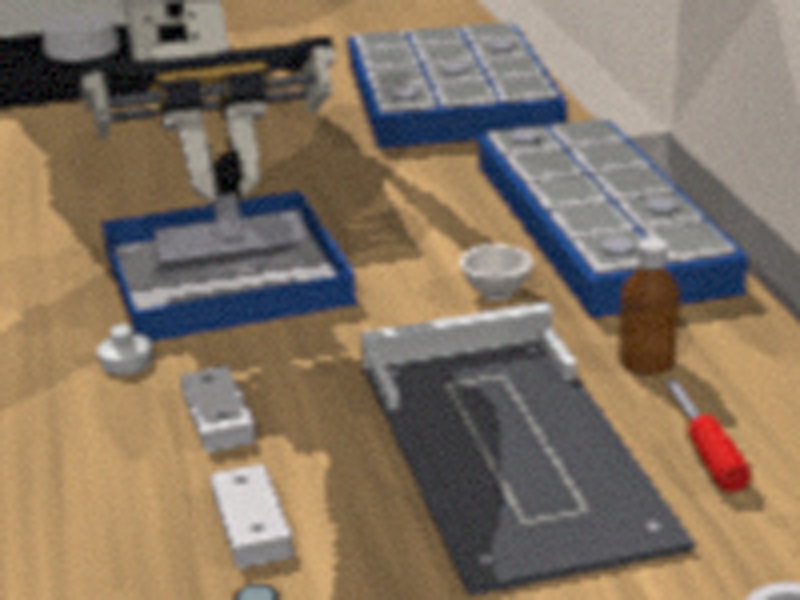

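play_rows([
  [0.005, 0.05, -0.06, 0, 0, 0, 1],
  [0.005, 0.057, -0.09, 0, 0, 0, 1],
  [0.005, 0.057, -0.09, 0, 0, 0, 1],
  [0.005, 0.057, -0.09, 0, 0, 0, 1],
  [0.005, 0.057, -0.09, 0, 0, 0, 1],
])

```text
clock: 14.6
position: [0.5099, 0.2899, 0.1905]
ee_rot: [2.595, 0.043, 0.002]
force: [0.3, 0.0, -1.1]
width: 0.173
```

```bash
python3 - <<'E'
from h import *
sc()
p,R=sT((.52,.18,.14),90,0); rows(p,R,9)
crop("side",200,100,400,250,4,"s13.png")
crop("top",80,140,400,320,2.4,"t13.png")
E
```

```text
scoop mm [508.2 328.1 125.3] head 92.0 pitchup -31.3 roll 0.5 lip z [506.9 366.6 101.9] F [ 0.3  0.  -1.1] clk 14.6
[0.003, 0.106, 0.077, 0.121, -0.0, 0.007]
[0.004, 0.111, 0.071, 0.121, -0.0, 0.007]
[0.004, 0.115, 0.064, 0.121, -0.0, 0.007]
[0.005, 0.118, 0.057, 0.121, -0.0, 0.007]
[0.005, 0.122, 0.049, 0.121, -0.0, 0.007]
[0.006, 0.124, 0.042, 0.121, -0.0, 0.007]
[0.006, 0.127, 0.034, 0.121, -0.0, 0.007]
[0.007, 0.129, 0.027, 0.121, -0.0, 0.007]
[0.007, 0.13, 0.019, 0.121, -0.0, 0.007]
pos [0.5099 0.2899 0.1905] clock 14.6 w 0.173 F [ 0.3  0.  -1.1]
shift frac [0.031 0.956 0.696] turn frac [ 1.093 -0.003  0.065] mm [  4.7 143.4 104.4] deg [31.3 -0.1  1.9]
```

View pics/s13.png

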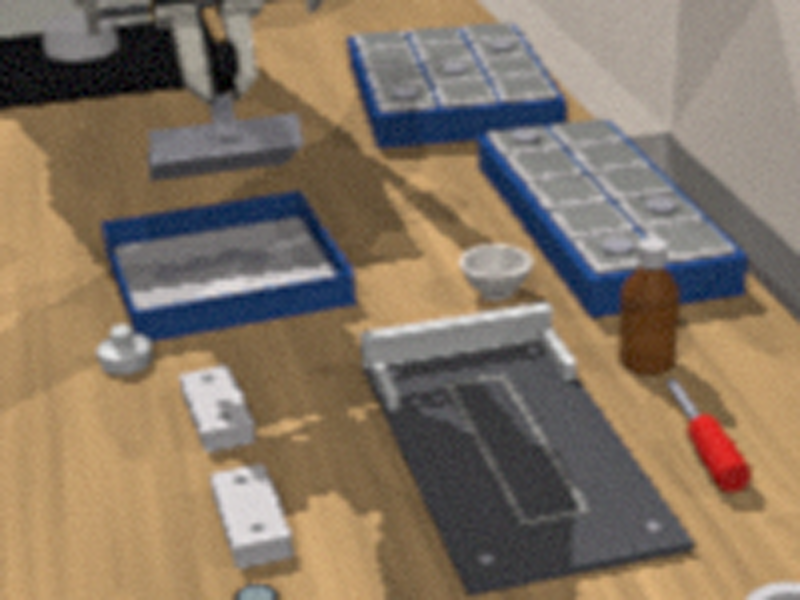

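View pics/t13.png

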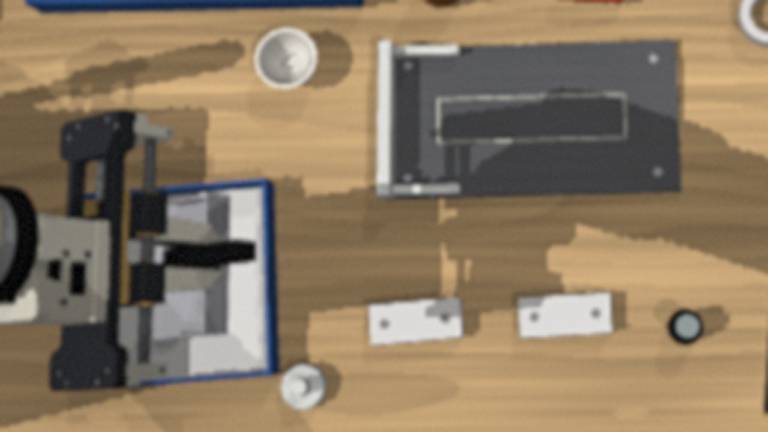

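play_rows([
  [0, 0.1, 0.04, 0.12, 0, 0, 1],
  [0, 0.11, 0.04, 0.12, 0, 0, 1],
  [0, 0.11, 0.04, 0.12, 0, 0, 1],
  [0.005, 0.12, 0.04, 0.12, 0, 0, 1],
  [0.005, 0.12, 0.04, 0.12, 0, 0, 1],
])

```text
clock: 15.2
position: [0.513, 0.2062, 0.1957]
ee_rot: [2.908, 0.062, -0.002]
force: [0.2, 0.2, -1.8]
width: 0.17
```

play_rows([
  [0.005, 0.12, 0.03, 0.12, 0, 0.01, 1],
  [0.005, 0.13, 0.02, 0.12, 0, 0.01, 1],
  [0.005, 0.13, 0.01, 0.12, 0, 0.01, 1],
  [0.005, 0.13, 0, 0.12, 0, 0.01, 1],
  [0, 0.13, 0, 0, 0, 0, 1],
])

```text
clock: 15.7
position: [0.5181, 0.103, 0.1966]
ee_rot: [-3.125, -0.028, 0.004]
force: [0.4, -0.6, -1.1]
width: 0.169
```

```bash
python3 - <<'E'
from h import *
sc();print(observe()["joints"].round(2))
p,R=sT((.4355,-.255,.09),78.5,0); rows(p,R,12)
crop("side",200,100,400,250,4,"s14.png")
im=get_image("top");crop("top",80,180,280,320,4,"t14.png",im);cv2.imwrite("pics/t14f.png",im)
E
```

```text
scoop mm [516.8 170.2 161.9] head 91.0 pitchup 0.9 roll 0.2 lip z [516.  215.2 162.6] F [ 0.4 -0.6 -1.1] clk 15.7
[-0.07  0.33 -0.28  1.83  0.08  0.99 -0.36]
[-0.057, 0.235, 0.036, -0.003, 0.001, 0.036]
[-0.053, 0.236, 0.036, -0.003, 0.001, 0.036]
[-0.049, 0.237, 0.036, -0.003, 0.001, 0.036]
[-0.045, 0.237, 0.037, -0.003, 0.001, 0.036]
[-0.04, 0.238, 0.037, -0.003, 0.001, 0.036]
[-0.036, 0.239, 0.037, -0.003, 0.001, 0.036]
[-0.032, 0.239, 0.037, -0.003, 0.001, 0.036]
[-0.027, 0.24, 0.038, -0.003, 0.001, 0.036]
[-0.023, 0.24, 0.038, -0.003, 0.001, 0.036]
[-0.018, 0.241, 0.038, -0.003, 0.001, 0.036]
[-0.014, 0.241, 0.039, -0.003, 0.001, 0.036]
[-0.01, 0.241, 0.039, -0.003, 0.001, 0.036]
pos [0.5181 0.103  0.1966] clock 15.7 w 0.169 F [ 0.4 -0.6 -1.1]
shift frac [-0.689  2.817  0.427] turn frac [-0.032  0.009  0.438] mm [-103.4  422.6   64.1] deg [-0.9  0.3 12.5]
```

View pics/t14f.png

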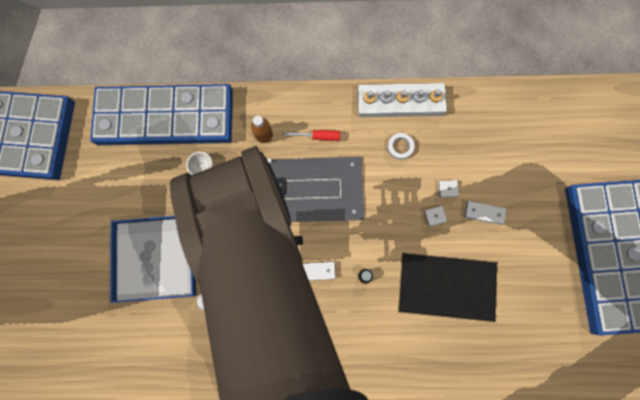

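View pics/t14.png

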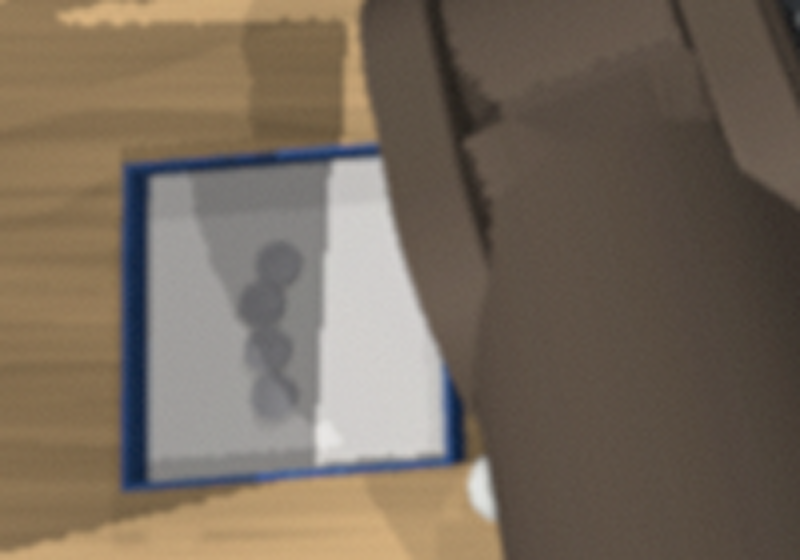

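play_rows([
  [-0.05, 0.15, 0.02, 0, 0, 0.035, 1],
  [-0.055, 0.235, 0.02, 0, 0, 0.035, 1],
  [-0.05, 0.235, 0.02, 0, 0, 0.035, 1],
  [-0.045, 0.235, 0.02, 0, 0, 0.035, 1],
  [-0.04, 0.235, 0.02, 0, 0, 0.035, 1],
])

```text
clock: 16.3
position: [0.4781, -0.057, 0.178]
ee_rot: [-3.123, 0.095, 0.007]
force: [0.5, -0.1, -0.9]
width: 0.171
```

play_rows([
  [-0.04, 0.24, 0.02, 0, 0, 0.035, 1],
  [-0.035, 0.24, 0.02, 0, 0, 0.035, 1],
  [-0.03, 0.24, 0.02, 0, 0, 0.035, 1],
  [-0.03, 0.24, 0.02, 0, 0, 0.035, 1],
  [-0.02, 0.2, 0.02, 0, 0, 0.035, 1],
])

```text
clock: 16.8
position: [0.4369, -0.2309, 0.159]
ee_rot: [-3.117, 0.227, 0.01]
force: [0.5, 0.3, -2.8]
width: 0.175
```

```bash
python3 - <<'E'
from h import *
sc()
p,R=sT((.435,-.267,.05),80,0); rows(p,R,5)
E
```

```text
scoop mm [ 446.3 -164.4  124.3] head 81.6 pitchup 0.9 roll 0.4 lip z [ 452.9 -119.9  125.1] F [ 0.5  0.3 -2.8] clk 16.8
[0.003, 0.138, 0.095, -0.006, 0.003, 0.012]
[0.003, 0.138, 0.096, -0.006, 0.003, 0.012]
[0.004, 0.138, 0.096, -0.006, 0.003, 0.012]
[0.005, 0.137, 0.097, -0.006, 0.003, 0.012]
[0.005, 0.137, 0.097, -0.006, 0.003, 0.012]
pos [ 0.4369 -0.2309  0.159 ] clock 16.8 w 0.175 F [ 0.5  0.3 -2.8]
shift frac [0.014 0.692 0.477] turn frac [-0.032  0.016  0.058] mm [  2.  103.7  71.6] deg [-0.9  0.5  1.7]
```

play_rows([
  [0.003, 0.14, 0.07, 0, 0, 0.012, 1],
  [0.003, 0.14, 0.09, 0, 0, 0.012, 1],
  [0.004, 0.14, 0.095, 0, 0, 0.012, 1],
  [0.005, 0.12, 0.095, 0, 0, 0.012, 1],
  [0.005, 0.08, 0.06, 0, 0, 0, 1],
])

```text
clock: 17.3
position: [0.4255, -0.3258, 0.0939]
ee_rot: [-3.115, 0.266, 0.01]
force: [0.6, 0.1, -0.8]
width: 0.172
```

```bash
python3 - <<'E'
from h import *
sc()
p,R=sT((.435,-.267,.012),80,0); rows(p,R,3)
crop("side",180,230,340,380,4,"s15.png")
E
```

```text
scoop mm [ 436.6 -259.6   59.1] head 80.3 pitchup 0.8 roll 0.4 lip z [ 444.2 -215.3   59.8] F [ 0.6  0.1 -0.8] clk 17.3
[-0.001, 0.017, 0.102, -0.01, 0.005, 0.003]
[-0.001, 0.017, 0.102, -0.01, 0.005, 0.003]
[-0.002, 0.016, 0.102, -0.01, 0.005, 0.003]
pos [ 0.4255 -0.3258  0.0939] clock 17.3 w 0.172 F [ 0.6  0.1 -0.8]
shift frac [-0.004  0.052  0.307] turn frac [-0.03   0.015  0.009] mm [-0.6  7.7 46. ] deg [-0.8  0.4  0.3]
```

View pics/s15.png

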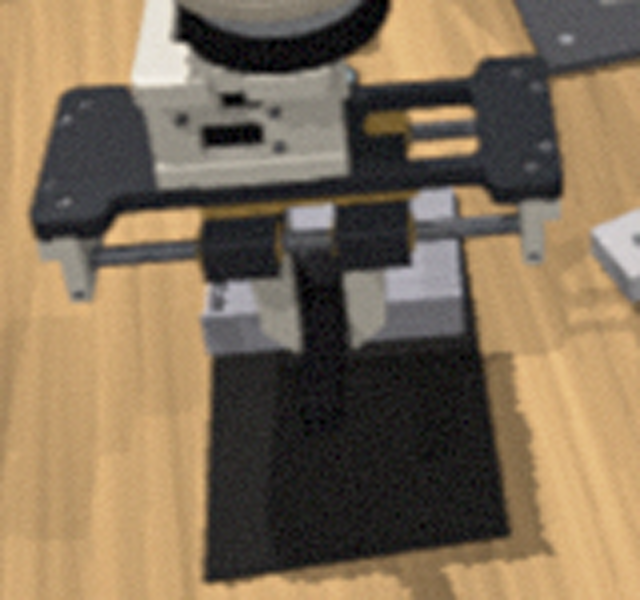

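play_rows([
  [0, 0.015, 0.08, -0.01, 0, 0, 1],
  [0, 0.015, 0.09, -0.01, 0, 0, 1],
  [0, 0.01, 0.07, -0.01, 0, 0, 1],
  [0, 0.005, 0.03, 0, 0, 0, 1],
])

```text
clock: 17.75
position: [0.4256, -0.3313, 0.0516]
ee_rot: [-3.13, 0.264, 0.012]
force: [-0.0, 0.1, -1.5]
width: 0.173
```

```bash
python3 - <<'E'
from h import *
sc()
p,R=sT((.435,-.267,.004),80,0); rel(p,R)
E
```

```text
scoop mm [ 436.5 -265.6   15.8] head 80.4 pitchup -0.0 roll 0.4 lip z [ 444.  -221.2   15.8] F [-0.   0.1 -1.5] clk 17.75
pos [ 0.4256 -0.3313  0.0516] clock 17.75 w 0.173 F [-0.   0.1 -1.5]
shift frac [-0.012  0.011  0.079] turn frac [0.    0.015 0.013] mm [-1.9  1.6 11.8] deg [0.  0.4 0.4]
```

play_rows([
  [-0.008, 0.01, 0.04, 0, 0.01, 0.01, 1],
  [0, 0, 0.025, 0, 0, 0, 1],
  [0, 0, 0.012, 0, 0, 0, 1],
])

```text
clock: 18.05
position: [0.4249, -0.3317, 0.0397]
ee_rot: [-3.129, 0.27, 0.003]
force: [-1.0, 0.1, -1.7]
width: 0.169
```

```bash
python3 - <<'E'
from h import *
sc()
E
```

```text
scoop mm [ 436.3 -266.     4. ] head 80.2 pitchup 0.0 roll 0.1 lip z [ 443.9 -221.7    4. ] F [-1.   0.1 -1.7] clk 18.05
```

Contact step, then open.

play_rows([
  [0, 0, 0.008, 0, 0, 0, 1],
  [0, 0, 0.004, 0, 0, 0, 1],
  [0, 0, 0, 0, 0, 0, -0.5],
  [0, 0, 0, 0, 0, 0, -0.5],
  [0, 0, 0, 0, 0, 0, -0.5],
])

```text
clock: 18.55
position: [0.4257, -0.3323, 0.0393]
ee_rot: [3.129, -0.27, 0.001]
force: [0.1, 0.4, -0.7]
width: 0.384
```

play_rows([
  [0, 0, 0, 0, 0, 0, -0.5],
  [0, 0, -0.02, 0, 0, 0, -0.5],
  [0, 0, -0.15, 0, 0, 0, -0.5],
  [0, 0, -0.2, 0, 0, 0, -0.5],
  [0, 0, -0.3, 0, 0, 0, -0.5],
])

```text
clock: 19.05
position: [0.4226, -0.3299, 0.1376]
ee_rot: [-3.125, 0.269, 0.014]
force: [0.5, -0.2, -0.2]
width: 0.746
```

```bash
python3 - <<'E'
from h import *
sc();rel((.4677,.1611,.15),blockR(-85.6+180))
im=get_image("top");crop("top",380,160,530,330,4,"t16.png",im);cv2.imwrite("pics/t16f.png",im)
E
```

```text
scoop mm [ 433.6 -264.1  102.1] head 80.2 pitchup 0.2 roll 0.6 lip z [ 441.3 -219.7  102.3] F [ 0.5 -0.2 -0.2] clk 19.05
pos [ 0.4226 -0.3299  0.1376] clock 19.05 w 0.746 F [ 0.5 -0.2 -0.2]
shift frac [-0.263 -3.277 -0.067] turn frac [-0.011  0.018 -0.497] mm [ -39.5 -491.5  -10. ] deg [ -0.3   0.5 -14.2]
```

View pics/t16.png

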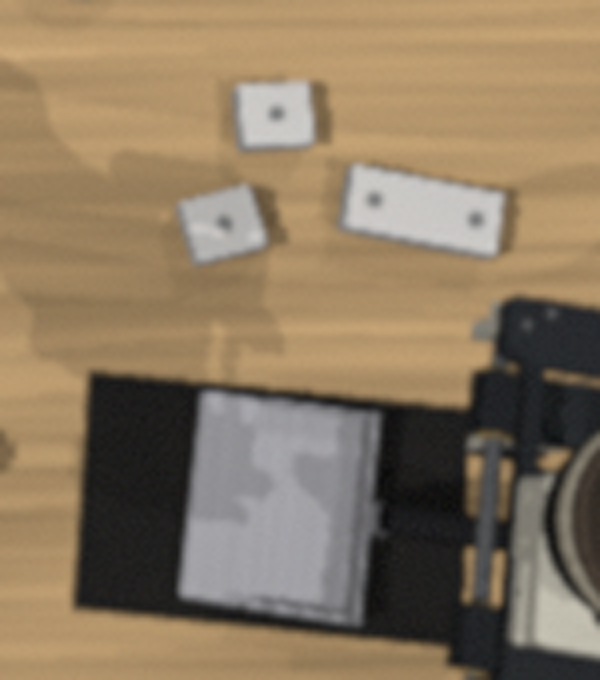

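```bash
python3 - <<'E'
from h import *
im=cv2.imread("pics/t16f.png");hsv=cv2.cvtColor(im,cv2.COLOR_BGR2HSV);H,S,V=cv2.split(hsv)
sub=V[175:203,255:347].astype(int); 
loc=cv2.morphologyEx(V,cv2.MORPH_TOPHAT,np.ones((7,7),np.uint8))
m=((loc>25)).astype(np.uint8)*255
for b in blobs("top",m,.008,200,6000,(255,172,350,205)): print("rect",[round(float(v),1) for v in b[:6]],b[6])
# bed plate mask
g=((S<70)).astype(np.uint8)*255
for b in blobs("top",g,.008,2000,20000,(230,150,370,228)): print("bed",[round(float(v),1) for v in b[:6]])
# subpixel lines of rectangle: for cols find row centroid near top/bottom lines
def cen(v): 
    w=np.clip(v-np.sort(v)[len(v)//2]-3,0,None).astype(float); return (w*np.arange(len(v))).sum()/w.sum() if w.sum()>15 else None
Vf=V.astype(float)
T=[];B=[]
for c in range(266,338):
    for (r0,r1,L) in ((176,186,T),(192,204,B)):
        q=cen(Vf[r0:r1,c]); 
        if q is not None: L.append(ray("top",(c,r0+q),.008)[:2]*1000)
for L in (T,B):
    L=np.array(L);k=np.polyfit(L[:,1],L[:,0],1);r=L[:,0]-np.polyval(k,L[:,1]);ok=abs(r)<2;k=np.polyfit(L[ok,1],L[ok,0],1);print("x at y=53:",np.polyval(k,53).round(2),"slope",k[0].round(4),ok.sum())
Lf=[];Rt=[]
for r in range(183,197):
    for (c0,c1,L) in ((256,268,Lf),(335,347,Rt)):
        q=cen(Vf[r,c0:c1])
        if q is not None: L.append(ray("top",(c0+q,r),.008)[:2]*1000)
for L in (Lf,Rt):
    L=np.array(L);print("end y med",np.median(L[:,1]).round(2),"n",len(L))
E
```

```text
bed [659.0, 58.2, 290.8, 154.9, 89.1, 7840.0]
x at y=53: 679.2 slope -0.0092 72
x at y=53: 637.25 slope -0.007 72
end y med 143.08 n 14
end y med -35.16 n 14
```

```bash
python3 - <<'E'
from h import *
im=cv2.imread("pics/t16f.png")
crop("top",220,140,380,240,5,"bed16.png",im)
hsv=cv2.cvtColor(im,cv2.COLOR_BGR2HSV);H,S,V=cv2.split(hsv)
w=((S<45)&(V>120)).astype(np.uint8)*255
for roi in [(415,165,512,230),(225,255,340,290)]:
    for b in blobs("top",w,.018,60,2000,roi): print([round(float(v),1) for v in b[:6]])
E
```

```text
[589.5, -245.0, 44.1, 37.2, -75.6, 295.0]
[595.4, -355.5, 87.5, 38.9, 77.4, 628.5]
[650.8, -277.5, 44.2, 37.2, -86.5, 287.0]
[467.9, 160.1, 85.0, 37.0, -85.1, 605.5]
[471.6, 23.3, 85.1, 37.3, -87.6, 617.0]
```

View pics/bed16.png

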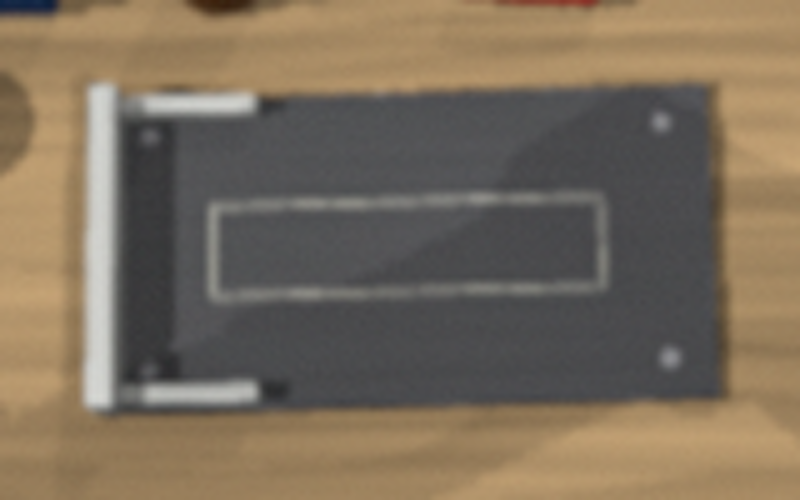

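```bash
cat >>h.py <<'E'
u=np.array([-.008,1]);C=np.array([.6582,.054])
def seat(s,z): return np.array([*(C+u*s/1000),z])
YB=90.46
E
python3 - <<'E'
from h import *
rows((.5954,-.3559,.06),blockR(77.7),6)
E
```

```text
[0.19, -0.006, 0.095, 0.0, -0.0, 0.014]
[0.19, -0.008, 0.095, 0.0, -0.0, 0.014]
[0.19, -0.009, 0.095, 0.0, -0.0, 0.014]
[0.19, -0.01, 0.095, 0.0, -0.0, 0.014]
[0.189, -0.012, 0.095, 0.0, -0.0, 0.014]
[0.189, -0.013, 0.095, 0.0, -0.0, 0.014]
pos [ 0.4262 -0.3323  0.1457] clock 19.1 w 0.747 F [ 2.2 -2.1  5.6]
shift frac [ 1.138 -0.038  0.572] turn frac [ 0.    -0.001  0.085] mm [170.7  -5.7  85.8] deg [ 0.  -0.   2.4]
```

play_rows([
  [0.15, -0.006, 0, 0, 0, 0.015, -0.5],
  [0.2, -0.008, 0.04, 0, 0, 0.015, -0.5],
  [0.2, -0.01, 0.08, 0, 0, 0.015, -0.5],
  [0.2, -0.01, 0.1, 0, 0, 0.015, -0.5],
  [0.2, -0.01, 0.12, 0, 0, 0.015, -0.5],
])

```text
clock: 19.6
position: [0.5721, -0.3574, 0.1031]
ee_rot: [3.116, -0.338, 0.019]
force: [-0.1, -0.5, 0.1]
width: 0.75
```

```bash
python3 - <<'E'
from h import *
rows((.5954,-.3559,.04),blockR(77.7),2)
E
```

```text
[0.072, -0.023, 0.211, 0.006, -0.013, -0.001]
[0.073, -0.022, 0.211, 0.006, -0.013, -0.001]
pos [ 0.5721 -0.3574  0.1031] clock 19.6 w 0.75 F [-0.1 -0.5  0.1]
shift frac [ 0.144 -0.045  0.422] turn frac [ 0.012 -0.026 -0.002] mm [21.6 -6.8 63.4] deg [ 0.3 -0.7 -0.1]
```

play_rows([
  [0.07, -0.02, 0.12, 0, -0.02, 0, -0.5],
  [0.06, -0.02, 0.15, 0, 0, 0, -0.5],
  [0, 0, 0.12, 0, 0, 0, -0.5],
  [0, 0, 0.03, 0, 0, 0, -0.5],
])

```text
clock: 20.0
position: [0.5984, -0.3545, 0.0356]
ee_rot: [3.119, -0.333, 0.006]
force: [0.1, -0.4, -0.2]
width: 0.754
```

```bash
python3 - <<'E'
from h import *
rows((.5954,-.3559,.004),blockR(77.7),2)
E
```

```text
[-0.009, 0.006, 0.105, 0.005, -0.004, 0.002]
[-0.009, 0.006, 0.105, 0.005, -0.004, 0.002]
pos [ 0.5984 -0.3545  0.0356] clock 20.0 w 0.754 F [ 0.1 -0.4 -0.2]
shift frac [-0.019  0.012  0.211] turn frac [ 0.009 -0.009  0.004] mm [-2.8  1.8 31.6] deg [ 0.3 -0.3  0.1]
```

play_rows([
  [-0.015, 0.01, 0.09, 0, 0, 0, -0.5],
  [-0.004, 0, 0.08, 0, 0, 0, -0.5],
  [0, 0, 0.02, 0, 0, 0, -0.5],
  [0, 0, 0, 0, 0, 0, -0.5],
])

```text
clock: 20.4
position: [0.5947, -0.3563, 0.0059]
ee_rot: [3.118, -0.334, 0.007]
force: [0.3, 0.2, -0.1]
width: 0.751
```

```bash
python3 - <<'E'
from h import *
rows((.5954,-.3559,.004),blockR(77.7),1)
E
```

```text
[0.004, -0.004, 0.013, 0.01, -0.01, 0.002]
pos [ 0.5947 -0.3563  0.0059] clock 20.4 w 0.751 F [ 0.3  0.2 -0.1]
shift frac [ 0.004 -0.004  0.013] turn frac [ 0.01  -0.01   0.002] mm [ 0.6 -0.6  1.9] deg [ 0.3 -0.3  0.1]
```

play_rows([
  [0.004, 0, 0.01, 0.01, -0.01, 0, 1],
  [0, 0, 0, 0, 0, 0, 1],
  [0, 0, 0, 0, 0, 0, 1],
  [0, 0, 0, 0, 0, 0, 1],
  [0, 0, 0, 0, 0, 0, 1],
], force=30)

```text
clock: 20.9
position: [0.5965, -0.3575, 0.0068]
ee_rot: [3.123, -0.336, 0.004]
force: [-0.7, 0.8, -1.0]
width: 0.386
```

play_rows([
  [0, 0, 0, 0, 0, 0, 1],
  [0, 0, 0, 0, 0, 0, 1],
  [0, 0, 0, 0, 0, 0, 1],
])

```text
clock: 21.2
position: [0.5965, -0.3573, 0.0069]
ee_rot: [3.123, -0.335, 0.004]
force: [0.7, 0.7, -0.4]
width: 0.389
```

```bash
python3 - <<'E'
from h import *
rel((.5954,-.3559,.004),blockR(77.7))
rows(seat(-43.5,.08),blockR(YB),12)
E
```

```text
pos [ 0.5965 -0.3573  0.0069] clock 21.2 w 0.389 F [ 0.7  0.7 -0.4]
shift frac [-0.009 -0.008  0.019] turn frac [ 0.001 -0.006  0.001] mm [-1.3 -1.2  2.9] deg [ 0.  -0.2  0. ]
[-0.01, -0.207, -0.041, 0.0, -0.0, -0.037]
[-0.006, -0.207, -0.041, 0.0, -0.0, -0.037]
[-0.002, -0.207, -0.041, 0.0, -0.0, -0.037]
[0.002, -0.207, -0.041, 0.0, -0.0, -0.037]
[0.006, -0.207, -0.041, 0.0, -0.0, -0.037]
[0.01, -0.207, -0.041, 0.0, -0.0, -0.037]
[0.013, -0.207, -0.041, 0.0, -0.0, -0.037]
[0.017, -0.207, -0.041, 0.0, -0.0, -0.037]
[0.021, -0.206, -0.041, 0.0, -0.0, -0.037]
[0.025, -0.206, -0.041, 0.0, -0.0, -0.037]
[0.029, -0.205, -0.041, 0.0, -0.0, -0.037]
[0.032, -0.205, -0.041, 0.0, -0.0, -0.037]
pos [ 0.5965 -0.3573  0.0069] clock 21.2 w 0.389 F [ 0.7  0.7 -0.4]
shift frac [-0.115 -2.484 -0.49 ] turn frac [ 0.002 -0.006 -0.444] mm [ -17.2 -372.6  -73.4] deg [  0.1  -0.2 -12.7]
```

play_rows([
  [0, 0, -0.12, 0, 0, 0, 1],
  [0, -0.05, -0.25, 0, 0, -0.03, 1],
  [0, -0.2, -0.15, 0, 0, -0.04, 1],
  [0, -0.21, -0.02, 0, 0, -0.04, 1],
  [0, -0.21, 0, 0, 0, -0.04, 1],
])

```text
clock: 21.7
position: [0.6119, -0.2629, 0.0894]
ee_rot: [3.129, -0.23, -0.0]
force: [0.8, -0.3, -0.6]
width: 0.383
```

play_rows([
  [0.005, -0.22, 0, 0, 0, -0.035, 1],
  [0.01, -0.22, 0, 0, 0, -0.035, 1],
  [0.015, -0.22, 0, 0, 0, -0.035, 1],
  [0.02, -0.22, 0, 0, 0, -0.035, 1],
  [0.02, -0.22, 0, 0, 0, -0.035, 1],
])

```text
clock: 22.2
position: [0.6414, -0.0945, 0.09]
ee_rot: [3.135, -0.09, 0.003]
force: [0.5, 0.8, -0.2]
width: 0.388
```

```bash
python3 - <<'E'
from h import *
rows(seat(-43.5-1.2,.06),blockR(YB),5)
E
```

```text
[0.015, -0.14, 0.039, 0.002, -0.001, -0.026]
[0.017, -0.139, 0.039, 0.002, -0.001, -0.026]
[0.019, -0.139, 0.04, 0.002, -0.001, -0.026]
[0.02, -0.139, 0.04, 0.002, -0.001, -0.026]
[0.022, -0.139, 0.04, 0.002, -0.001, -0.026]
pos [ 0.6414 -0.0945  0.09  ] clock 22.2 w 0.388 F [ 0.5  0.8 -0.2]
shift frac [ 0.074 -0.699  0.197] turn frac [ 0.01  -0.004 -0.13 ] mm [  11.1 -104.8   29.5] deg [ 0.3 -0.1 -3.7]
```

play_rows([
  [0.015, -0.16, 0.04, 0, 0, -0.028, 1],
  [0.017, -0.16, 0.04, 0, 0, -0.028, 1],
  [0.018, -0.14, 0.04, 0, 0, -0.028, 1],
  [0.018, -0.1, 0.04, 0, 0, -0.028, 1],
  [0.01, -0.05, 0.02, 0, 0, 0, 1],
])

```text
clock: 22.7
position: [0.6573, 0.007, 0.0624]
ee_rot: [3.139, 0.014, 0.006]
force: [-0.7, 0.3, -0.2]
width: 0.388
```

```bash
python3 - <<'E'
from h import *
rows(seat(-43.5-1.2,.025),blockR(YB),2)
E
```

```text
[0.004, -0.008, 0.125, 0.002, -0.004, 0.001]
[0.004, -0.008, 0.125, 0.002, -0.004, 0.001]
pos [0.6573 0.007  0.0624] clock 22.7 w 0.388 F [-0.7  0.3 -0.2]
shift frac [ 0.008 -0.016  0.25 ] turn frac [ 0.005 -0.007  0.002] mm [ 1.1 -2.4 37.4] deg [ 0.1 -0.2  0.1]
```

play_rows([
  [0.004, -0.006, 0.09, 0, -0.008, 0, 1],
  [0, 0, 0.09, 0, 0, 0, 1],
  [0, 0, 0.05, 0, 0, 0, 1],
  [0, 0, 0, 0, 0, 0, 1],
])

```text
clock: 23.1
position: [0.6574, 0.0049, 0.0239]
ee_rot: [3.137, 0.01, -0.004]
force: [-0.2, -0.6, -0.5]
width: 0.388
```

```bash
python3 - <<'E'
from h import *
rows(seat(-43.5-1.2,.0155),blockR(YB),1)
im=crop("top",220,140,380,240,5,"t17.png")
E
```

```text
[0.008, -0.029, 0.056, 0.009, 0.005, -0.004]
pos [0.6574 0.0049 0.0239] clock 23.1 w 0.388 F [-0.2 -0.6 -0.5]
shift frac [ 0.008 -0.029  0.056] turn frac [ 0.009  0.005 -0.004] mm [ 1.2 -4.4  8.4] deg [ 0.2  0.1 -0.1]
```

View pics/t17.png

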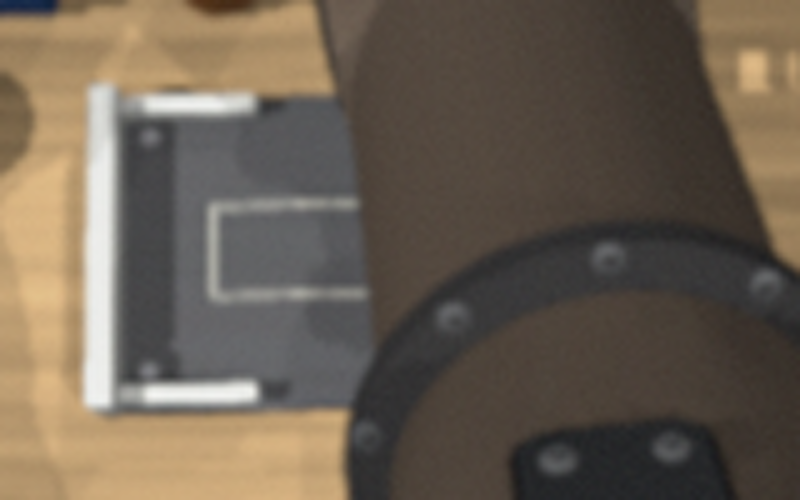

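play_rows([
  [0.008, -0.025, 0.025, 0.008, 0.005, 0, 1],
  [0, 0, 0.015, 0, 0, 0, 1],
  [0, 0, 0, 0, 0, 0, 1],
])

```text
clock: 23.45
position: [0.6594, 0.0072, 0.0186]
ee_rot: [3.141, 0.006, 0.003]
force: [0.4, -0.5, -0.6]
width: 0.388
```

```bash
python3 - <<'E'
from h import *
rows(seat(-43.5-1.2,.0155),blockR(YB),1)
E
```

```text
[-0.006, -0.014, 0.021, 0.001, -0.004, -0.009]
pos [0.6594 0.0072 0.0186] clock 23.45 w 0.388 F [ 0.4 -0.5 -0.6]
shift frac [-0.006 -0.014  0.021] turn frac [ 0.001 -0.004 -0.009] mm [-0.9 -2.1  3.1] deg [ 0.  -0.1 -0.2]
```

play_rows([
  [-0.006, -0.014, 0.012, 0, 0, -0.008, 1],
  [0, 0, 0.006, 0, 0, 0, 1],
])

```text
clock: 23.65
position: [0.6589, 0.0095, 0.0164]
ee_rot: [3.141, 0.013, 0.005]
force: [0.1, -0.2, -0.1]
width: 0.387
```

```bash
python3 - <<'E'
from h import *
rows(seat(-43.5-1.2,.0150),blockR(YB),1)
E
```

```text
[-0.002, 0.001, 0.009, 0.001, -0.006, -0.0]
pos [0.6589 0.0095 0.0164] clock 23.65 w 0.387 F [ 0.1 -0.2 -0.1]
shift frac [-0.002  0.001  0.009] turn frac [ 0.001 -0.006 -0.   ] mm [-0.3  0.2  1.4] deg [ 0.  -0.2 -0. ]
```

Release gently, then rise towards the next block.

play_rows([
  [0, 0, 0.009, 0, -0.005, 0, 1],
  [0, 0, 0, 0, 0, 0, -0.4],
  [0, 0, 0, 0, 0, 0, -0.4],
  [0, 0, -0.005, 0, 0, 0, -0.4],
  [0, 0, -0.1, 0, 0, 0, -0.4],
])

```text
clock: 24.15
position: [0.6578, 0.0096, 0.03]
ee_rot: [3.141, 0.013, -0.003]
force: [-1.1, 0.1, -0.8]
width: 0.673
```

```bash
python3 - <<'E'
from h import *
print(observe()["position"],observe()["width"])
rows((.4716,.0235,.08),blockR(92.4),7)
E
```

```text
[0.65778777 0.00955845 0.0299923 ] 0.6733351957349556
[-0.177, -0.015, -0.047, 0.0, 0.001, -0.01]
[-0.177, -0.016, -0.047, 0.0, 0.001, -0.01]
[-0.177, -0.016, -0.047, 0.0, 0.001, -0.01]
[-0.177, -0.017, -0.047, 0.0, 0.001, -0.01]
[-0.177, -0.018, -0.047, 0.0, 0.001, -0.01]
[-0.177, -0.019, -0.048, 0.0, 0.001, -0.01]
[-0.177, -0.02, -0.048, 0.0, 0.001, -0.01]
pos [0.6578 0.0096 0.03  ] clock 24.15 w 0.673 F [-1.1  0.1 -0.8]
shift frac [-1.241 -0.103 -0.331] turn frac [ 0.001  0.004 -0.067] mm [-186.2  -15.5  -49.6] deg [ 0.   0.1 -1.9]
```

play_rows([
  [0, 0, -0.25, 0, 0, 0, -0.4],
  [-0.17, -0.015, -0.12, 0, 0, -0.01, -0.4],
  [-0.2, -0.015, 0, 0, 0, -0.01, -0.4],
  [-0.2, -0.015, 0, 0, 0, -0.01, -0.4],
  [-0.2, -0.015, 0, 0, 0, -0.01, -0.4],
])

```text
clock: 24.65
position: [0.5458, 0.017, 0.0951]
ee_rot: [-3.141, -0.043, -0.016]
force: [-0.0, -0.1, 0.7]
width: 0.7
```

play_rows([
  [-0.2, -0.02, 0.05, 0, 0, -0.01, -0.4],
  [-0.2, -0.02, 0.1, 0, 0, -0.01, -0.4],
])

```text
clock: 24.85
position: [0.4862, 0.0215, 0.0758]
ee_rot: [-3.14, -0.059, -0.028]
force: [0.9, 0.7, -0.7]
width: 0.7
```

```bash
python3 - <<'E'
from h import *
rows((.4716,.0233,.04),blockR(92.4),2)
im=get_image("top");crop("top",220,140,380,240,5,"t18.png",im);cv2.imwrite("pics/t18f.png",im)
E
```

```text
[-0.051, -0.008, 0.119, -0.0, -0.018, -0.004]
[-0.05, -0.008, 0.119, -0.0, -0.018, -0.004]
pos [0.4862 0.0215 0.0758] clock 24.85 w 0.7 F [ 0.9  0.7 -0.7]
shift frac [-0.101 -0.015  0.237] turn frac [-0.001 -0.036 -0.009] mm [-15.2  -2.3  35.6] deg [-0.  -1.  -0.2]
```

View pics/t18.png

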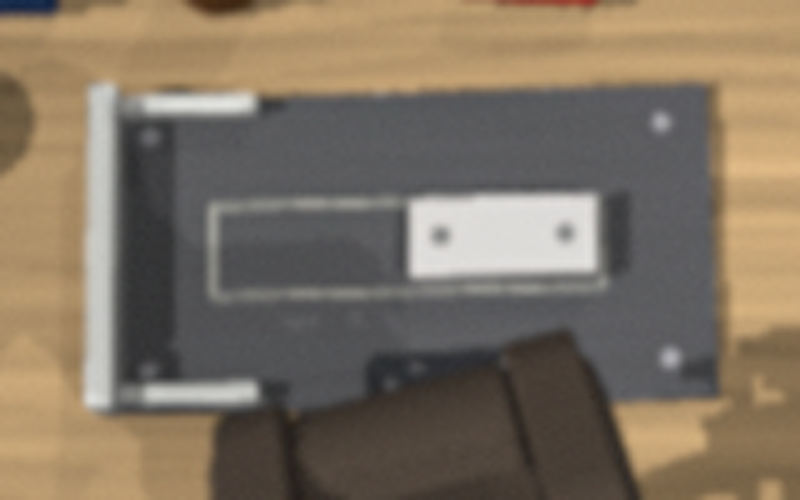

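```bash
cat >>h.py <<'E'
def whites(im,z,roi,amin=60,V0=130):
    hsv=cv2.cvtColor(im,cv2.COLOR_BGR2HSV);H,S,V=cv2.split(hsv)
    w=((S<45)&(V>V0)).astype(np.uint8)*255
    for b in blobs("top",w,z,amin,2500,roi): print([round(float(v),1) for v in b[:6]])
E
python3 - <<'E'
from h import *
im=cv2.imread("pics/t18f.png")
whites(im,.026,(290,170,350,205),150,170)
s=lambda x,y:(220+x/5-.4,140+y/5-.4)
c=[ray("top",s(*p),.026)*1000 for p in [(408,197),(599,193),(600,274),(411,280)]]
print(np.round(c,1),np.mean(c,0)); print(seat(-43.5,0))
E
```

```text
[658.7, 10.2, 81.1, 34.5, 89.0, 518.0]
[[676.7  52.3  26. ]
 [677.  -33.8  26. ]
 [639.8 -33.5  26. ]
 [638.5  51.2  26. ]] [658.00339703   9.04578825  26.        ]
[0.658548 0.0105   0.      ]
```

play_rows([
  [-0.05, -0.008, 0.09, 0, -0.02, 0, -0.4],
  [-0.045, -0.006, 0.1, 0, -0.015, 0, -0.4],
  [0, 0, 0.08, 0, 0, 0, -0.4],
  [0, 0, 0.04, 0, 0, 0, -0.4],
])

```text
clock: 25.3
position: [0.4647, 0.023, 0.0291]
ee_rot: [3.14, 0.062, -0.006]
force: [0.1, 0.7, 0.9]
width: 0.7
```

```bash
python3 - <<'E'
from h import *
rows((.4716,.0233,.0055),blockR(92.4),2)
E
```

```text
[0.023, -0.0, 0.079, 0.001, 0.004, -0.002]
[0.023, -0.0, 0.079, 0.001, 0.004, -0.002]
pos [0.4647 0.023  0.0291] clock 25.3 w 0.7 F [0.1 0.7 0.9]
shift frac [ 0.047 -0.     0.157] turn frac [ 0.001  0.007 -0.005] mm [ 7.  -0.1 23.6] deg [ 0.   0.2 -0.1]
```

play_rows([
  [0.04, 0, 0.04, 0, 0, 0, -0.4],
  [0, 0, 0.07, 0, 0, 0, -0.4],
  [0, 0, 0.03, 0, 0, 0, -0.4],
  [0, 0, 0, 0, 0, 0, -0.4],
])

```text
clock: 25.7
position: [0.4736, 0.0232, 0.0067]
ee_rot: [3.14, 0.061, -0.002]
force: [-0.5, 0.3, 0.9]
width: 0.698
```

```bash
python3 - <<'E'
from h import *
rows((.4716,.0233,.0055),blockR(92.4),1)
E
```

```text
[-0.013, -0.001, 0.008, 0.001, 0.003, -0.006]
pos [0.4736 0.0232 0.0067] clock 25.7 w 0.698 F [-0.5  0.3  0.9]
shift frac [-0.013 -0.001  0.008] turn frac [ 0.001  0.003 -0.006] mm [-2.  -0.1  1.2] deg [ 0.   0.1 -0.2]
```

play_rows([
  [-0.012, 0, 0.006, 0, 0, 0, 1],
  [0, 0, 0, 0, 0, 0, 1],
  [0, 0, 0, 0, 0, 0, 1],
  [0, 0, 0, 0, 0, 0, 1],
  [0, 0, 0, 0, 0, 0, 1],
])

```text
clock: 26.2
position: [0.4719, 0.0231, 0.0062]
ee_rot: [3.14, 0.061, -0.001]
force: [0.5, 0.0, -0.5]
width: 0.387
```

play_rows([
  [0, 0, 0, 0, 0, 0, 1],
  [0, 0, 0, 0, 0, 0, 1],
])

```text
clock: 26.4
position: [0.4719, 0.0231, 0.0064]
ee_rot: [3.14, 0.061, -0.001]
force: [-0.8, 0.5, 0.1]
width: 0.388
```

```bash
python3 - <<'E'
from h import *
rel((.4716,.0233,.0055),blockR(92.4))
rows(seat(43.5,.08),blockR(YB),8)
E
```

```text
pos [0.4719 0.0231 0.0064] clock 26.4 w 0.388 F [-0.8  0.5  0.1]
shift frac [-0.002 -0.001  0.006] turn frac [ 0.001  0.001 -0.006] mm [-0.3 -0.2  0.9] deg [ 0.   0.  -0.2]
[0.157, -0.056, -0.061, 0.0, 0.0, 0.008]
[0.157, -0.056, -0.061, 0.0, 0.0, 0.008]
[0.157, -0.057, -0.061, 0.0, 0.0, 0.008]
[0.157, -0.058, -0.061, 0.0, 0.0, 0.008]
[0.156, -0.058, -0.061, 0.0, 0.0, 0.008]
[0.156, -0.059, -0.061, 0.0, 0.0, 0.008]
[0.156, -0.06, -0.061, 0.0, 0.0, 0.008]
[0.156, -0.06, -0.061, 0.0, 0.0, 0.008]
pos [0.4719 0.0231 0.0064] clock 26.4 w 0.388 F [-0.8  0.5  0.1]
shift frac [ 1.258 -0.447 -0.492] turn frac [0.001 0.001 0.062] mm [188.7 -67.  -73.7] deg [0.  0.  1.8]
```

play_rows([
  [0, 0, -0.15, 0, 0, 0, 1],
  [0.08, -0.04, -0.25, 0, 0, 0.008, 1],
  [0.17, -0.06, -0.12, 0, 0, 0.008, 1],
  [0.18, -0.06, 0, 0, 0, 0.008, 1],
  [0.18, -0.06, 0, 0, 0, 0.008, 1],
])

```text
clock: 26.9
position: [0.5601, 0.0579, 0.0867]
ee_rot: [3.139, 0.032, -0.01]
force: [0.3, 0.4, -1.0]
width: 0.389
```

play_rows([
  [0.18, -0.06, 0, 0, 0, 0.008, 1],
  [0.18, -0.06, 0, 0, 0, 0.008, 1],
  [0.12, -0.05, 0, 0, 0, 0.008, 1],
])

```text
clock: 27.2
position: [0.6354, 0.0859, 0.0867]
ee_rot: [3.14, 0.012, -0.008]
force: [-0.6, -0.0, -1.4]
width: 0.385
```

```bash
python3 - <<'E'
from h import *
rows(seat(43.5,.05),blockR(YB),4)
E
```

```text
[0.038, -0.019, 0.061, 0.001, 0.002, -0.0]
[0.038, -0.019, 0.061, 0.001, 0.002, -0.0]
[0.038, -0.019, 0.061, 0.001, 0.002, -0.0]
[0.038, -0.019, 0.061, 0.001, 0.002, -0.0]
pos [0.6354 0.0859 0.0867] clock 27.2 w 0.385 F [-0.6 -0.  -1.4]
shift frac [ 0.152 -0.077  0.244] turn frac [ 0.004  0.01  -0.001] mm [ 22.7 -11.5  36.6] deg [ 0.1  0.3 -0. ]
```

play_rows([
  [0.05, -0.025, 0.05, 0, 0.005, 0, 1],
  [0.04, -0.025, 0.06, 0, 0.005, 0, 1],
  [0.02, -0.01, 0.06, 0, 0, 0, 1],
  [0, 0, 0.04, 0, 0, 0, 1],
  [0, 0, 0, 0, 0, 0, 1],
])

```text
clock: 27.7
position: [0.651, 0.0956, 0.0503]
ee_rot: [3.139, 0.014, -0.005]
force: [-0.2, 0.2, -1.2]
width: 0.389
```

```bash
python3 - <<'E'
from h import *
rows(seat(43.5,.023),blockR(YB),2)
E
```

```text
[0.023, -0.006, 0.091, 0.003, 0.003, 0.001]
[0.023, -0.006, 0.091, 0.003, 0.003, 0.001]
pos [0.651  0.0956 0.0503] clock 27.7 w 0.389 F [-0.2  0.2 -1.2]
shift frac [ 0.047 -0.012  0.182] turn frac [0.005 0.006 0.002] mm [ 7.  -1.9 27.3] deg [0.1 0.2 0. ]
```

play_rows([
  [0.04, -0.01, 0.08, 0, 0.006, 0, 1],
  [0.007, -0.003, 0.08, 0, 0, 0, 1],
  [0, 0, 0.02, 0, 0, 0, 1],
  [0, 0, 0, 0, 0, 0, 1],
])

```text
clock: 28.1
position: [0.6573, 0.0966, 0.0207]
ee_rot: [3.138, 0.013, -0.002]
force: [-0.3, -0.2, -0.6]
width: 0.391
```

```bash
python3 - <<'E'
from h import *
rows(seat(43.5,.0155),blockR(YB),1)
E
```

```text
[0.003, -0.006, 0.035, 0.006, 0.002, -0.0]
pos [0.6573 0.0966 0.0207] clock 28.1 w 0.391 F [-0.3 -0.2 -0.6]
shift frac [ 0.003 -0.006  0.035] turn frac [ 0.006  0.002 -0.   ] mm [ 0.5 -0.9  5.2] deg [ 0.2  0.1 -0. ]
```

play_rows([
  [0.003, -0.006, 0.025, 0.006, 0, 0, 1],
  [0, 0, 0.01, 0, 0, 0, 1],
  [0, 0, 0, 0, 0, 0, 1],
])

```text
clock: 28.4
position: [0.658, 0.0975, 0.0154]
ee_rot: [-3.141, -0.012, 0.001]
force: [0.3, 0.4, -1.7]
width: 0.386
```

```bash
python3 - <<'E'
from h import *
rows(seat(43.5,.0145),blockR(YB),1)
E
```

```text
[-0.001, -0.0, 0.006, -0.0, 0.001, -0.0]
pos [0.658  0.0975 0.0154] clock 28.4 w 0.386 F [ 0.3  0.4 -1.7]
shift frac [-0.001 -0.     0.006] turn frac [-0.     0.001 -0.   ] mm [-0.1 -0.   0.9] deg [-0.  0. -0.]
```

Excellent; release and head to the third long block at (468,160).

play_rows([
  [0, 0, 0.006, 0, 0, 0, 1],
  [0, 0, 0, 0, 0, 0, -0.4],
  [0, 0, 0, 0, 0, 0, -0.4],
  [0, 0, -0.005, 0, 0, 0, -0.4],
  [0, 0, -0.1, 0, 0, 0, -0.4],
])

```text
clock: 28.9
position: [0.6573, 0.0973, 0.0301]
ee_rot: [3.141, 0.012, -0.003]
force: [-0.2, 0.9, 0.8]
width: 0.672
```

play_rows([
  [0, 0, -0.25, 0, 0, 0, -0.4],
  [-0.12, -0.04, -0.12, 0, 0, -0.02, -0.4],
  [-0.18, -0.06, 0, 0, 0, -0.02, -0.4],
  [-0.19, -0.06, 0, 0, 0, -0.03, -0.4],
  [-0.19, -0.06, 0, 0, 0, -0.03, -0.4],
])

```text
clock: 29.4
position: [0.5585, 0.1274, 0.0956]
ee_rot: [-3.139, -0.086, -0.016]
force: [0.0, 0.3, 0.2]
width: 0.702
```

```bash
python3 - <<'E'
from h import *
rows((.4679,.1603,.06),blockR(94.7),4)
E
```

```text
[-0.148, -0.063, 0.058, -0.0, -0.005, -0.014]
[-0.148, -0.064, 0.058, -0.0, -0.005, -0.014]
[-0.147, -0.065, 0.059, -0.0, -0.005, -0.014]
[-0.147, -0.066, 0.059, -0.0, -0.005, -0.014]
pos [0.5585 0.1274 0.0956] clock 29.4 w 0.702 F [0.  0.3 0.2]
shift frac [-0.594 -0.252  0.232] turn frac [-0.002 -0.02  -0.054] mm [-89.  -37.8  34.7] deg [-0.  -0.6 -1.6]
```

play_rows([
  [-0.16, -0.07, 0.05, 0, -0.005, -0.014, -0.4],
  [-0.16, -0.07, 0.06, 0, -0.005, -0.014, -0.4],
  [-0.12, -0.06, 0.06, 0, -0.005, -0.01, -0.4],
  [-0.05, -0.03, 0.06, 0, 0, 0, -0.4],
  [0, 0, 0, 0, 0, 0, -0.4],
])

```text
clock: 29.9
position: [0.4796, 0.1603, 0.0662]
ee_rot: [-3.136, -0.122, -0.015]
force: [-0.2, -0.6, -1.0]
width: 0.697
```

```bash
python3 - <<'E'
from h import *
rows((.4679,.1603,.02),blockR(94.7),3)
im=get_image("top");crop("top",220,140,380,240,5,"t19.png",im);cv2.imwrite("pics/t19f.png",im)
E
```

```text
[-0.027, -0.002, 0.102, -0.002, -0.006, -0.003]
[-0.027, -0.002, 0.102, -0.002, -0.006, -0.003]
[-0.026, -0.002, 0.103, -0.002, -0.006, -0.003]
pos [0.4796 0.1603 0.0662] clock 29.9 w 0.697 F [-0.2 -0.6 -1. ]
shift frac [-0.081 -0.005  0.307] turn frac [-0.006 -0.019 -0.008] mm [-12.1  -0.8  46.1] deg [-0.2 -0.5 -0.2]
```

View pics/t19.png

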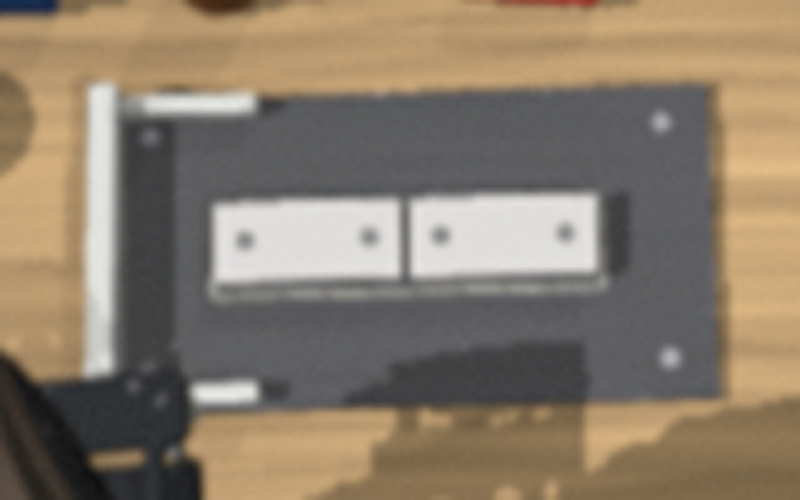

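play_rows([
  [-0.03, 0, 0.08, 0, -0.007, 0, -0.4],
  [-0.03, 0, 0.1, 0, -0.007, 0, -0.4],
  [-0.02, 0, 0.1, 0, 0, 0, -0.4],
  [0, 0, 0.03, 0, 0, 0, -0.4],
  [0, 0, 0, 0, 0, 0, -0.4],
])

```text
clock: 30.45
position: [0.4746, 0.1576, 0.0184]
ee_rot: [-3.136, -0.113, -0.014]
force: [0.8, -0.5, 0.3]
width: 0.697
```

```bash
python3 - <<'E'
from h import *
rows((.4679,.1603,.0055),blockR(94.7),1)
E
```

```text
[-0.044, -0.021, 0.086, -0.007, -0.018, -0.02]
pos [0.4746 0.1576 0.0184] clock 30.45 w 0.697 F [ 0.8 -0.5  0.3]
shift frac [-0.044 -0.021  0.086] turn frac [-0.007 -0.018 -0.02 ] mm [-6.6 -3.1 12.9] deg [-0.2 -0.5 -0.6]
```

play_rows([
  [-0.044, -0.02, 0.03, 0, -0.015, -0.02, -0.4],
  [0, 0, 0.03, 0, 0, 0, -0.4],
  [0, 0, 0.02, 0, 0, 0, -0.4],
  [0, 0, 0, 0, 0, 0, -0.4],
])

```text
clock: 30.85
position: [0.4689, 0.1603, 0.0063]
ee_rot: [-3.135, -0.128, -0.004]
force: [0.4, -0.4, 0.4]
width: 0.699
```

```bash
python3 - <<'E'
from h import *
rows((.4679,.1603,.0055),blockR(94.7),1)
E
```

```text
[-0.007, -0.0, 0.006, -0.008, -0.005, -0.001]
pos [0.4689 0.1603 0.0063] clock 30.85 w 0.699 F [ 0.4 -0.4  0.4]
shift frac [-0.007 -0.     0.006] turn frac [-0.008 -0.005 -0.001] mm [-1.  -0.   0.8] deg [-0.2 -0.1 -0. ]
```

play_rows([
  [-0.006, 0, 0.004, -0.006, -0.005, 0, 1],
  [0, 0, 0, 0, 0, 0, 1],
  [0, 0, 0, 0, 0, 0, 1],
  [0, 0, 0, 0, 0, 0, 1],
  [0, 0, 0, 0, 0, 0, 1],
])

```text
clock: 31.35
position: [0.4686, 0.1605, 0.0063]
ee_rot: [-3.138, -0.128, -0.002]
force: [-0.4, -0.6, -0.7]
width: 0.389
```

play_rows([
  [0, 0, 0, 0, 0, 0, 1],
  [0, 0, 0, 0, 0, 0, 1],
])

```text
clock: 31.55
position: [0.4685, 0.1605, 0.0064]
ee_rot: [-3.138, -0.128, -0.002]
force: [-0.6, -0.4, -0.9]
width: 0.392
```

```bash
python3 - <<'E'
from h import *
rel((.4679,.1603,.0055),blockR(94.7))
rows(seat(0,.09),blockR(YB),8)
E
```

```text
pos [0.4685 0.1605 0.0064] clock 31.55 w 0.392 F [-0.6 -0.4 -0.9]
shift frac [-0.004  0.001  0.006] turn frac [-0.002 -0.002 -0.001] mm [-0.6  0.1  0.9] deg [-0.1 -0.1 -0. ]
[0.15, 0.101, -0.07, -0.0, -0.0, 0.018]
[0.151, 0.1, -0.07, -0.0, -0.0, 0.018]
[0.152, 0.098, -0.07, -0.0, -0.0, 0.018]
[0.153, 0.097, -0.07, -0.0, -0.0, 0.018]
[0.154, 0.096, -0.07, -0.0, -0.0, 0.018]
[0.155, 0.094, -0.07, -0.0, -0.0, 0.018]
[0.156, 0.093, -0.07, -0.0, -0.0, 0.018]
[0.157, 0.091, -0.07, -0.0, -0.0, 0.018]
pos [0.4685 0.1605 0.0064] clock 31.55 w 0.392 F [-0.6 -0.4 -0.9]
shift frac [ 1.203  0.81  -0.557] turn frac [-0.002 -0.002  0.147] mm [180.5 121.5 -83.5] deg [-0.1 -0.1  4.2]
```

play_rows([
  [0, 0, -0.15, 0, 0, 0, 1],
  [0.08, 0.05, -0.25, 0, 0, 0.018, 1],
  [0.15, 0.1, -0.15, 0, 0, 0.018, 1],
  [0.17, 0.11, -0.03, 0, 0, 0.018, 1],
  [0.17, 0.11, 0, 0, 0, 0.018, 1],
])

```text
clock: 32.05
position: [0.5554, 0.1122, 0.0961]
ee_rot: [-3.14, -0.082, 0.006]
force: [-0.1, 1.0, -1.7]
width: 0.391
```

play_rows([
  [0.17, 0.105, 0, 0, 0, 0.018, 1],
  [0.17, 0.105, 0, 0, 0, 0.018, 1],
  [0.14, 0.09, 0, 0, 0, 0.018, 1],
  [0, 0, 0, 0, 0, 0, 1],
])

```text
clock: 32.45
position: [0.6354, 0.0646, 0.0964]
ee_rot: [3.141, 0.031, -0.001]
force: [-0.4, -0.5, -2.0]
width: 0.389
```

```bash
python3 - <<'E'
from h import *
rows(seat(0,.06),blockR(YB),3)
E
```

```text
[0.05, 0.025, 0.081, 0.0, 0.0, 0.008]
[0.05, 0.024, 0.081, 0.0, 0.0, 0.008]
[0.05, 0.024, 0.081, 0.0, 0.0, 0.008]
pos [0.6354 0.0646 0.0964] clock 32.45 w 0.389 F [-0.4 -0.5 -2. ]
shift frac [0.151 0.074 0.243] turn frac [0.001 0.001 0.023] mm [22.6 11.  36.4] deg [0.  0.  0.7]
```

play_rows([
  [0.06, 0.03, 0.05, 0, 0, 0.01, 1],
  [0.06, 0.03, 0.08, 0, 0, 0.01, 1],
  [0.03, 0.01, 0.08, 0, 0, 0, 1],
  [0, 0, 0.03, 0, 0, 0, 1],
  [0, 0, 0, 0, 0, 0, 1],
])

```text
clock: 32.95
position: [0.6571, 0.0551, 0.0552]
ee_rot: [3.141, 0.017, -0.007]
force: [-0.2, -0.2, -1.1]
width: 0.388
```

```bash
python3 - <<'E'
from h import *
rows(seat(0,.040),blockR(YB),2)
E
```

```text
[0.004, 0.004, 0.051, 0.0, 0.005, 0.003]
[0.004, 0.004, 0.051, 0.0, 0.005, 0.003]
pos [0.6571 0.0551 0.0552] clock 32.95 w 0.388 F [-0.2 -0.2 -1.1]
shift frac [0.008 0.007 0.101] turn frac [0.    0.009 0.005] mm [ 1.1  1.1 15.2] deg [0.  0.3 0.1]
```

play_rows([
  [0.007, 0.006, 0.05, 0, 0.008, 0.004, 1],
  [0, 0, 0.045, 0, 0, 0, 1],
  [0, 0, 0.02, 0, 0, 0, 1],
  [0, 0, 0, 0, 0, 0, 1],
])

```text
clock: 33.35
position: [0.6571, 0.0555, 0.0365]
ee_rot: [-3.141, -0.016, 0.002]
force: [-0.1, 0.3, -0.2]
width: 0.391
```

```bash
python3 - <<'E'
from h import *
rows(seat(0,.0325),blockR(YB),1)
E
```

```text
[0.007, 0.01, 0.027, -0.001, 0.002, 0.004]
pos [0.6571 0.0555 0.0365] clock 33.35 w 0.391 F [-0.1  0.3 -0.2]
shift frac [0.007 0.01  0.027] turn frac [-0.001  0.002  0.004] mm [1.  1.5 4. ] deg [-0.   0.1  0.1]
```

play_rows([
  [0.007, 0.01, 0.015, 0, 0, 0.004, 1],
  [0, 0, 0.01, 0, 0, 0, 1],
  [0, 0, 0, 0, 0, 0, 1],
])

```text
clock: 33.65
position: [0.6586, 0.054, 0.0331]
ee_rot: [-3.141, -0.013, 0.0]
force: [0.2, -0.7, -1.0]
width: 0.389
```

```bash
python3 - <<'E'
from h import *
rows(seat(0,.0325),blockR(YB),1)
E
```

```text
[-0.003, 0.0, 0.004, -0.001, 0.001, 0.0]
pos [0.6586 0.054  0.0331] clock 33.65 w 0.389 F [ 0.2 -0.7 -1. ]
shift frac [-0.003  0.     0.004] turn frac [-0.001  0.001  0.   ] mm [-0.4  0.   0.6] deg [-0.  0.  0.]
```

Release; head toward the half at (590,-245).

play_rows([
  [-0.003, 0, 0.005, 0, 0, 0, 1],
  [0, 0, 0, 0, 0, 0, -0.4],
  [0, 0, 0, 0, 0, 0, -0.4],
  [0, 0, -0.005, 0, 0, 0, -0.4],
  [0, 0, -0.1, 0, 0, 0, -0.4],
])

```text
clock: 34.15
position: [0.6573, 0.0539, 0.0476]
ee_rot: [-3.141, -0.013, 0.004]
force: [-0.7, -0.0, 0.4]
width: 0.675
```

play_rows([
  [0, 0, -0.2, 0, 0, 0, -0.4],
  [0, 0.1, -0.15, 0, 0, 0, -0.4],
  [-0.02, 0.22, 0, 0, 0, 0, -0.4],
  [-0.03, 0.25, 0, 0, 0, 0, -0.4],
  [-0.03, 0.25, 0, 0, 0, 0, -0.4],
])

```text
clock: 34.65
position: [0.6503, -0.0627, 0.1106]
ee_rot: [-3.136, -0.033, -0.011]
force: [-0.0, -0.3, 0.0]
width: 0.702
```

```bash
python3 - <<'E'
from h import *
print(observe()["position"])
im=get_image("top");cv2.imwrite("pics/t20f.png",im)
whites(im,.018,(415,165,512,230))
crop("top",220,140,480,320,3,"t20.png",im)
E
```

```text
[ 0.65025696 -0.0626537   0.11060481]
[650.1, -279.5, 40.3, 39.0, -86.1, 259.0]
```

View pics/t20.png

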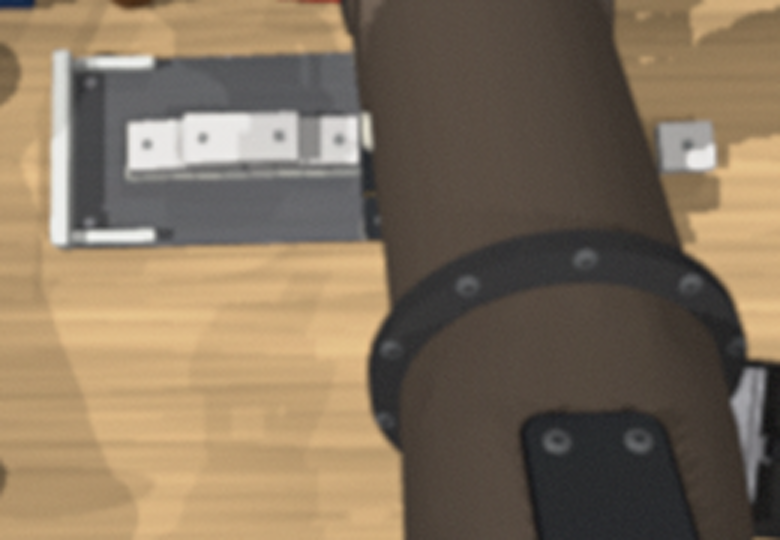

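```bash
python3 - <<'E'
from h import *
rows((.5895,-.245,.08),blockR(104.5),6)
E
```

```text
[-0.069, 0.19, 0.034, 0.0, -0.002, -0.08]
[-0.076, 0.188, 0.034, 0.0, -0.002, -0.08]
[-0.084, 0.184, 0.034, 0.0, -0.002, -0.08]
[-0.091, 0.181, 0.034, 0.0, -0.002, -0.08]
[-0.098, 0.177, 0.034, 0.0, -0.002, -0.08]
[-0.105, 0.173, 0.034, 0.0, -0.002, -0.08]
pos [ 0.6492 -0.0728  0.1106] clock 34.7 w 0.698 F [-1.  -7.7 -0.5]
shift frac [-0.414  1.143  0.202] turn frac [ 0.002 -0.012 -0.481] mm [-62.  171.4  30.3] deg [  0.1  -0.3 -13.8]
```

play_rows([
  [-0.07, 0.2, 0.02, 0, 0, -0.08, -0.4],
  [-0.08, 0.2, 0.03, 0, 0, -0.08, -0.4],
  [-0.09, 0.2, 0.035, 0, 0, -0.08, -0.4],
  [-0.095, 0.19, 0.035, 0, 0, -0.08, -0.4],
  [-0.1, 0.18, 0.035, 0, 0, -0.08, -0.4],
])

```text
clock: 35.2
position: [0.6003, -0.2268, 0.0938]
ee_rot: [3.12, 0.348, 0.024]
force: [0.1, 0.3, 0.4]
width: 0.696
```

```bash
python3 - <<'E'
from h import *
rows((.5895,-.245,.05),blockR(104.5),3)
im=get_image("top")
whites(im,.018,(415,165,512,230))
E
```

```text
[-0.034, 0.034, 0.097, 0.003, -0.01, -0.021]
[-0.034, 0.034, 0.097, 0.003, -0.01, -0.021]
[-0.034, 0.033, 0.097, 0.003, -0.01, -0.021]
pos [ 0.6003 -0.2268  0.0938] clock 35.2 w 0.696 F [0.1 0.3 0.4]
shift frac [-0.101  0.101  0.291] turn frac [ 0.008 -0.03  -0.062] mm [-15.2  15.2  43.7] deg [ 0.2 -0.9 -1.8]
[587.3, -231.6, 37.6, 17.4, 10.7, 87.5]
[606.7, -284.5, 62.9, 61.1, -76.1, 312.5]
```

play_rows([
  [-0.03, 0.025, 0.09, 0, -0.015, -0.02, -0.4],
  [-0.03, 0.025, 0.1, 0, -0.015, -0.02, -0.4],
  [-0.03, 0.02, 0.1, 0, 0, -0.02, -0.4],
  [0, 0, 0.02, 0, 0, 0, -0.4],
  [0, 0, 0, 0, 0, 0, -0.4],
])

```text
clock: 35.75
position: [0.5865, -0.2482, 0.0447]
ee_rot: [3.11, 0.388, -0.005]
force: [0.6, -0.2, -1.6]
width: 0.702
```

```bash
python3 - <<'E'
from h import *
rows((.5895,-.245,.015),blockR(104.5),2)
im=crop("side",310,250,410,330,6,"s21.png")
E
```

```text
[0.013, -0.009, 0.099, 0.007, 0.004, -0.005]
[0.013, -0.008, 0.099, 0.007, 0.004, -0.005]
pos [ 0.5865 -0.2482  0.0447] clock 35.75 w 0.702 F [ 0.6 -0.2 -1.6]
shift frac [ 0.026 -0.017  0.198] turn frac [ 0.015  0.009 -0.009] mm [ 3.9 -2.6 29.7] deg [ 0.4  0.2 -0.3]
```

View pics/s21.png

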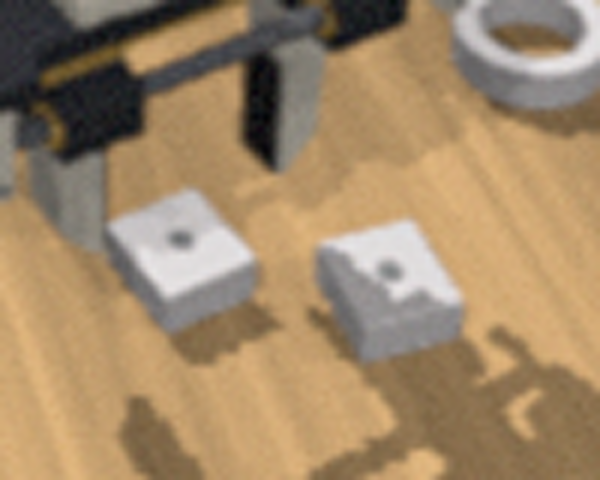

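play_rows([
  [0.02, -0.015, 0.08, 0.008, 0.005, -0.005, -0.4],
  [0.005, 0, 0.1, 0, 0, 0, -0.4],
  [0, 0, 0.05, 0, 0, 0, -0.4],
  [0, 0, 0, 0, 0, 0, -0.4],
])

```text
clock: 36.2
position: [0.5916, -0.2426, 0.0083]
ee_rot: [3.113, 0.398, 0.001]
force: [0.3, 0.1, 0.1]
width: 0.7
```

```bash
python3 - <<'E'
from h import *
rows((.5895,-.245,.0055),blockR(104.5),1)
E
```

```text
[-0.018, 0.012, 0.018, 0.006, -0.001, 0.002]
pos [ 0.5916 -0.2426  0.0083] clock 36.2 w 0.7 F [0.3 0.1 0.1]
shift frac [-0.018  0.012  0.018] turn frac [ 0.006 -0.001  0.002] mm [-2.7  1.7  2.8] deg [ 0.2 -0.   0.1]
```

play_rows([
  [-0.015, 0.012, 0.015, 0.005, 0, 0, -0.4],
  [0, 0, 0, 0, 0, 0, 1],
  [0, 0, 0, 0, 0, 0, 1],
  [0, 0, 0, 0, 0, 0, 1],
  [0, 0, 0, 0, 0, 0, 1],
], force=25)

```text
clock: 36.7
position: [0.59, -0.2457, 0.0064]
ee_rot: [3.116, 0.397, 0.002]
force: [0.3, 0.7, -0.4]
width: 0.402
```

play_rows([
  [0, 0, 0, 0, 0, 0, 1],
  [0, 0, 0, 0, 0, 0, 1],
  [0, 0, 0, 0, 0, 0, 1],
])

```text
clock: 37.0
position: [0.5903, -0.2458, 0.0069]
ee_rot: [3.115, 0.397, 0.003]
force: [-0.0, 0.5, 0.9]
width: 0.389
```

```bash
python3 - <<'E'
from h import *
rel((.5895,-.245,.0055),blockR(104.5))
rows(seat(-65.5,.10),blockR(YB),8)
E
```

```text
pos [ 0.5903 -0.2458  0.0069] clock 37.0 w 0.389 F [-0.   0.5  0.9]
shift frac [-0.004 -0.007  0.009] turn frac [ 0.003 -0.003  0.001] mm [-0.6 -1.   1.4] deg [ 0.1 -0.1  0. ]
[0.104, -0.175, -0.078, 0.0, -0.0, 0.061]
[0.099, -0.178, -0.078, 0.0, -0.0, 0.061]
[0.093, -0.181, -0.078, 0.0, -0.0, 0.061]
[0.088, -0.183, -0.078, 0.0, -0.0, 0.061]
[0.082, -0.186, -0.078, 0.0, -0.0, 0.061]
[0.076, -0.189, -0.078, 0.0, -0.0, 0.061]
[0.07, -0.191, -0.078, 0.0, -0.0, 0.061]
[0.065, -0.193, -0.078, 0.0, -0.0, 0.061]
pos [ 0.5903 -0.2458  0.0069] clock 37.0 w 0.389 F [-0.   0.5  0.9]
shift frac [ 0.834 -1.397 -0.622] turn frac [ 0.002 -0.003  0.491] mm [ 125.2 -209.5  -93.2] deg [ 0.1 -0.1 14.1]
```

play_rows([
  [0, 0, -0.15, 0, 0, 0, 1],
  [0.05, -0.08, -0.25, 0, 0, 0.06, 1],
  [0.1, -0.18, -0.17, 0, 0, 0.06, 1],
  [0.1, -0.2, -0.05, 0, 0, 0.06, 1],
  [0.095, -0.2, 0, 0, 0, 0.06, 1],
])

```text
clock: 37.5
position: [0.6197, -0.143, 0.1022]
ee_rot: [3.133, 0.186, -0.002]
force: [-0.2, 0.1, -0.9]
width: 0.387
```

play_rows([
  [0.09, -0.2, 0, 0, 0, 0.06, 1],
  [0.085, -0.2, 0, 0, 0, 0.06, 1],
  [0.08, -0.2, 0, 0, 0, 0.06, 1],
  [0.07, -0.15, 0, 0, 0, 0.06, 1],
])

```text
clock: 37.9
position: [0.6615, -0.0206, 0.1035]
ee_rot: [3.139, -0.009, 0.002]
force: [0.1, 0.4, -0.8]
width: 0.389
```

```bash
python3 - <<'E'
from h import *
rows(seat(-66.5,.07),blockR(YB),4)
E
```

```text
[-0.005, -0.014, 0.056, 0.001, -0.001, -0.007]
[-0.005, -0.014, 0.056, 0.001, -0.001, -0.007]
[-0.005, -0.014, 0.056, 0.001, -0.001, -0.007]
[-0.005, -0.014, 0.056, 0.001, -0.001, -0.007]
pos [ 0.6615 -0.0206  0.1035] clock 37.9 w 0.389 F [ 0.1  0.4 -0.8]
shift frac [-0.019 -0.055  0.223] turn frac [ 0.005 -0.003 -0.027] mm [-2.9 -8.2 33.5] deg [ 0.1 -0.1 -0.8]
```

play_rows([
  [-0.01, 0, 0.08, 0, 0, -0.02, 1],
  [-0.01, 0, 0.1, 0, 0, 0, 1],
  [0, 0, 0.06, 0, 0, 0, 1],
  [0, 0, 0, 0, 0, 0, 1],
])

```text
clock: 38.3
position: [0.6595, -0.0144, 0.0659]
ee_rot: [3.141, 0.02, 0.004]
force: [0.5, -0.2, 0.5]
width: 0.389
```

```bash
python3 - <<'E'
from h import *
rows(seat(-66.5,.045),blockR(YB),2)
E
```

```text
[-0.003, -0.006, 0.07, 0.0, -0.003, 0.005]
[-0.003, -0.006, 0.07, 0.0, -0.003, 0.005]
pos [ 0.6595 -0.0144  0.0659] clock 38.3 w 0.389 F [ 0.5 -0.2  0.5]
shift frac [-0.005 -0.013  0.14 ] turn frac [ 0.    -0.005  0.009] mm [-0.8 -1.9 20.9] deg [ 0.  -0.1  0.3]
```

play_rows([
  [-0.004, -0.008, 0.07, 0, -0.004, 0.008, 1],
  [0, 0, 0.06, 0, 0, 0, 1],
  [0, 0, 0.02, 0, 0, 0, 1],
  [0, 0, 0, 0, 0, 0, 1],
])

```text
clock: 38.7
position: [0.6589, -0.0155, 0.0421]
ee_rot: [3.141, 0.009, 0.001]
force: [0.3, -0.4, -0.1]
width: 0.388
```

```bash
python3 - <<'E'
from h import *
rows(seat(-66.5,.0330),blockR(YB),1)
E
```

```text
[-0.001, -0.02, 0.06, 0.002, -0.001, -0.005]
pos [ 0.6589 -0.0155  0.0421] clock 38.7 w 0.388 F [ 0.3 -0.4 -0.1]
shift frac [-0.001 -0.02   0.06 ] turn frac [ 0.002 -0.001 -0.005] mm [-0.2 -3.1  9.1] deg [ 0.1 -0.  -0.1]
```

play_rows([
  [0, -0.018, 0.03, 0, 0, -0.004, 1],
  [0, -0.002, 0.02, 0, 0, 0, 1],
  [0, 0, 0.005, 0, 0, 0, 1],
  [0, 0, 0, 0, 0, 0, 1],
])

```text
clock: 39.1
position: [0.6594, -0.0124, 0.0338]
ee_rot: [3.141, 0.012, 0.003]
force: [0.8, -0.4, -0.2]
width: 0.388
```

```bash
python3 - <<'E'
from h import *
rows(seat(-66.5,.0330),blockR(YB),1)
E
```

```text
[-0.005, 0.001, 0.005, 0.002, -0.004, -0.001]
pos [ 0.6594 -0.0124  0.0338] clock 39.1 w 0.388 F [ 0.8 -0.4 -0.2]
shift frac [-0.005  0.001  0.005] turn frac [ 0.002 -0.004 -0.001] mm [-0.7  0.1  0.8] deg [ 0.1 -0.1 -0. ]
```

play_rows([
  [-0.004, 0, 0.006, 0, 0, 0, 1],
  [0, 0, 0, 0, 0, 0, -0.4],
  [0, 0, 0, 0, 0, 0, -0.4],
  [0, 0, -0.005, 0, 0, 0, -0.4],
  [0, 0, -0.1, 0, 0, 0, -0.4],
])

```text
clock: 39.6
position: [0.6577, -0.0125, 0.048]
ee_rot: [3.14, 0.012, -0.001]
force: [-0.7, 0.1, 0.2]
width: 0.678
```

play_rows([
  [0, 0, -0.2, 0, 0, 0, -0.4],
  [0, 0.15, -0.1, 0, 0, 0, -0.4],
  [0, 0.22, 0, 0, 0, 0.03, -0.4],
  [0, 0.25, 0, 0, 0, 0.02, -0.4],
  [0, 0.25, 0, 0, 0, 0, -0.4],
])

```text
clock: 40.1
position: [0.6616, -0.1368, 0.1036]
ee_rot: [-3.138, 0.008, -0.013]
force: [0.5, -0.3, 1.0]
width: 0.701
```

```bash
python3 - <<'E'
from h import *
print(observe()["position"])
im=get_image("top");cv2.imwrite("pics/t22f.png",im)
crop("top",220,140,480,320,3,"t22.png",im)
crop("side",270,150,430,330,4,"s22.png")
E
```

```text
[ 0.66164149 -0.1367694   0.10363055]
```

View pics/t22.png

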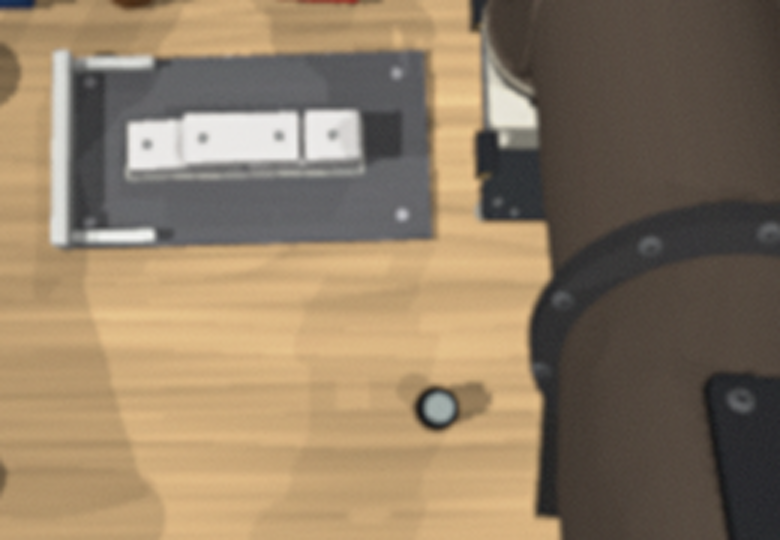

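View pics/s22.png

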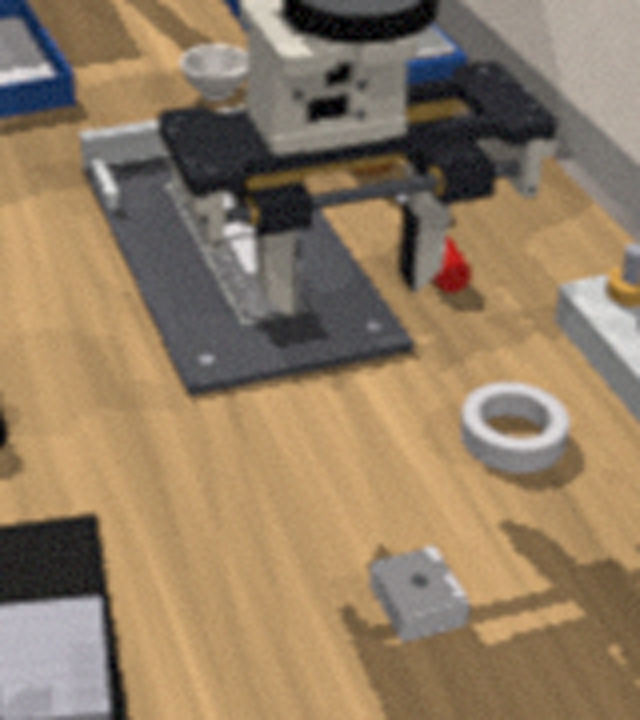

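```bash
python3 - <<'E'
from h import *
rows((.6508,-.2775,.07),blockR(93.5),5)
E
```

```text
[-0.011, 0.177, 0.045, 0.001, -0.003, -0.03]
[-0.013, 0.177, 0.045, 0.001, -0.003, -0.03]
[-0.016, 0.177, 0.045, 0.001, -0.003, -0.03]
[-0.019, 0.177, 0.044, 0.001, -0.003, -0.03]
[-0.021, 0.176, 0.044, 0.001, -0.003, -0.03]
pos [ 0.6606 -0.1446  0.1033] clock 40.2 w 0.699 F [-0.7 -1.2  0.2]
shift frac [-0.054  0.887  0.223] turn frac [ 0.003 -0.015 -0.151] mm [ -8.1 133.   33.4] deg [ 0.1 -0.4 -4.3]
```

play_rows([
  [-0.01, 0.18, 0.02, 0, 0, -0.03, -0.4],
  [-0.015, 0.2, 0.03, 0, 0, -0.03, -0.4],
  [-0.015, 0.2, 0.04, 0, 0, -0.03, -0.4],
  [-0.02, 0.16, 0.06, 0, 0, -0.03, -0.4],
  [-0.02, 0.08, 0.07, 0, 0, -0.03, -0.4],
])

```text
clock: 40.7
position: [0.6538, -0.2693, 0.0775]
ee_rot: [3.138, 0.104, 0.026]
force: [0.3, -0.1, -0.1]
width: 0.696
```

```bash
python3 - <<'E'
from h import *
rows((.6508,-.2775,.035),blockR(93.5),3)
im=crop("side",310,230,430,320,6,"s23.png")
E
```

```text
[-0.009, 0.018, 0.094, 0.001, -0.011, 0.003]
[-0.009, 0.018, 0.094, 0.001, -0.011, 0.003]
[-0.008, 0.018, 0.094, 0.001, -0.011, 0.003]
pos [ 0.6538 -0.2693  0.0775] clock 40.7 w 0.696 F [ 0.3 -0.1 -0.1]
shift frac [-0.028  0.053  0.283] turn frac [ 0.004 -0.033  0.01 ] mm [-4.3  7.9 42.5] deg [ 0.1 -0.9  0.3]
```

View pics/s23.png

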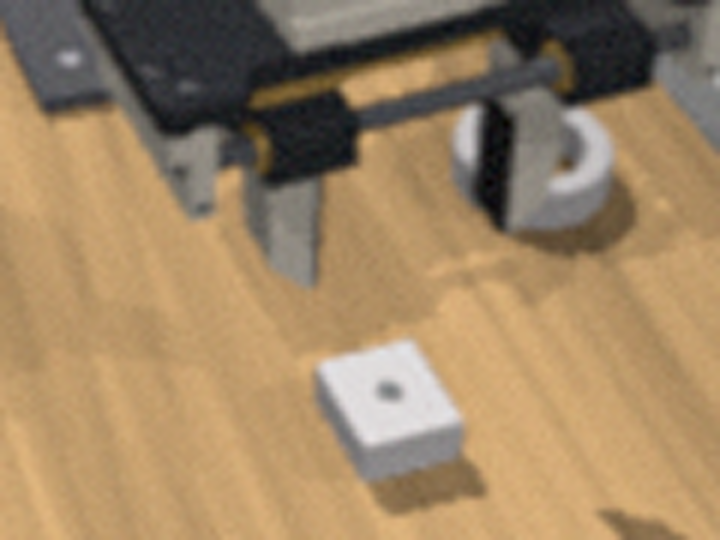

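play_rows([
  [-0.01, 0.02, 0.08, 0, -0.015, 0, -0.4],
  [-0.01, 0.015, 0.1, 0, -0.015, 0, -0.4],
  [0, 0.01, 0.08, 0, 0, 0, -0.4],
  [0, 0, 0.02, 0, 0, 0, -0.4],
  [0, 0, 0, 0, 0, 0, -0.4],
])

```text
clock: 41.25
position: [0.6508, -0.2745, 0.0315]
ee_rot: [3.139, 0.105, -0.003]
force: [0.4, 0.3, -0.1]
width: 0.702
```

```bash
python3 - <<'E'
from h import *
rows((.6508,-.2775,.010),blockR(93.5),2)
E
```

```text
[-0.001, 0.01, 0.072, 0.0, 0.002, 0.006]
[-0.001, 0.01, 0.072, 0.0, 0.002, 0.006]
pos [ 0.6508 -0.2745  0.0315] clock 41.25 w 0.702 F [ 0.4  0.3 -0.1]
shift frac [-0.001  0.02   0.143] turn frac [0.001 0.004 0.011] mm [-0.2  3.  21.5] deg [0.  0.1 0.3]
```

play_rows([
  [0, 0.015, 0.07, 0, 0, 0.01, -0.4],
  [0, 0.002, 0.06, 0, 0, 0, -0.4],
  [0, 0, 0.03, 0, 0, 0, -0.4],
  [0, 0, 0, 0, 0, 0, -0.4],
])

```text
clock: 41.65
position: [0.6518, -0.2757, 0.0059]
ee_rot: [3.14, 0.099, -0.002]
force: [-0.0, 0.5, -0.2]
width: 0.699
```

```bash
python3 - <<'E'
from h import *
rows((.6508,-.2775,.0055),blockR(93.5),1)
E
```

```text
[-0.007, 0.012, 0.002, 0.0, 0.002, 0.004]
pos [ 0.6518 -0.2757  0.0059] clock 41.65 w 0.699 F [-0.   0.5 -0.2]
shift frac [-0.007  0.012  0.002] turn frac [0.    0.002 0.004] mm [-1.1  1.7  0.4] deg [0.  0.1 0.1]
```

play_rows([
  [-0.006, 0.012, 0, 0, 0, 0, -0.4],
  [0, 0, 0, 0, 0, 0, 1],
  [0, 0, 0, 0, 0, 0, 1],
  [0, 0, 0, 0, 0, 0, 1],
  [0, 0, 0, 0, 0, 0, 1],
])

```text
clock: 42.15
position: [0.6515, -0.2782, 0.007]
ee_rot: [3.139, 0.098, 0.001]
force: [0.4, -0.3, 0.5]
width: 0.399
```

play_rows([
  [0, 0, 0, 0, 0, 0, 1],
  [0, 0, 0, 0, 0, 0, 1],
  [0, 0, 0, 0, 0, 0, 1],
])

```text
clock: 42.45
position: [0.6516, -0.2781, 0.0072]
ee_rot: [3.139, 0.098, 0.001]
force: [-0.3, -0.6, -0.9]
width: 0.39
```

```bash
python3 - <<'E'
from h import *
rel((.6508,-.2775,.0055),blockR(93.5))
rows(seat(65.5,.10),blockR(YB),12)
E
```

```text
pos [ 0.6516 -0.2781  0.0072] clock 42.45 w 0.39 F [-0.3 -0.6 -0.9]
shift frac [-0.005 -0.005  0.011] turn frac [ 0.002 -0.001  0.003] mm [-0.8 -0.7  1.7] deg [ 0.  -0.   0.1]
[0.017, -0.22, -0.052, 0.0, -0.0, 0.009]
[0.016, -0.22, -0.052, 0.0, -0.0, 0.009]
[0.015, -0.22, -0.052, 0.0, -0.0, 0.009]
[0.014, -0.22, -0.052, 0.0, -0.0, 0.009]
[0.013, -0.221, -0.052, 0.0, -0.0, 0.009]
[0.012, -0.221, -0.052, 0.0, -0.0, 0.009]
[0.011, -0.221, -0.052, 0.0, -0.0, 0.009]
[0.01, -0.221, -0.052, 0.0, -0.0, 0.009]
[0.009, -0.221, -0.052, 0.0, -0.0, 0.009]
[0.008, -0.221, -0.052, 0.0, -0.0, 0.009]
[0.007, -0.221, -0.052, 0.0, -0.0, 0.009]
[0.006, -0.221, -0.052, 0.0, -0.0, 0.009]
pos [ 0.6516 -0.2781  0.0072] clock 42.45 w 0.39 F [-0.3 -0.6 -0.9]
shift frac [ 0.207 -2.643 -0.621] turn frac [ 0.002 -0.001  0.109] mm [  31.1 -396.4  -93.1] deg [ 0.  -0.   3.1]
```

play_rows([
  [0, 0, -0.15, 0, 0, 0, 1],
  [0.01, -0.08, -0.25, 0, 0, 0.01, 1],
  [0.015, -0.18, -0.2, 0, 0, 0.01, 1],
  [0.015, -0.23, -0.05, 0, 0, 0.01, 1],
  [0.015, -0.25, 0, 0, 0, 0.01, 1],
])

```text
clock: 42.95
position: [0.6521, -0.1725, 0.1066]
ee_rot: [3.137, 0.048, -0.003]
force: [0.4, 0.7, -0.2]
width: 0.389
```

play_rows([
  [0.015, -0.25, 0, 0, 0, 0.01, 1],
  [0.015, -0.25, 0, 0, 0, 0.01, 1],
  [0.015, -0.25, 0, 0, 0, 0.01, 1],
  [0.01, -0.25, 0, 0, 0, 0.01, 1],
  [0.01, -0.25, 0, 0, 0, 0.01, 1],
])

```text
clock: 43.45
position: [0.6584, 0.0216, 0.1078]
ee_rot: [3.137, 0.004, 0.002]
force: [0.6, 0.7, -0.3]
width: 0.39
```

```bash
python3 - <<'E'
from h import *
rows(seat(64.8,.09),blockR(YB),5)
E
```

```text
[-0.001, -0.13, 0.023, 0.002, -0.001, -0.002]
[-0.001, -0.13, 0.023, 0.002, -0.001, -0.002]
[-0.0, -0.13, 0.023, 0.002, -0.001, -0.002]
[-0.0, -0.13, 0.023, 0.002, -0.001, -0.002]
[-0.0, -0.13, 0.024, 0.002, -0.001, -0.002]
pos [0.6584 0.0216 0.1078] clock 43.45 w 0.39 F [ 0.6  0.7 -0.3]
shift frac [-0.004 -0.649  0.115] turn frac [ 0.01  -0.003 -0.011] mm [ -0.5 -97.3  17.3] deg [ 0.3 -0.1 -0.3]
```

play_rows([
  [0, -0.17, 0.01, 0, 0, 0, 1],
  [0, -0.15, 0.02, 0, 0, 0, 1],
  [0, -0.11, 0.03, 0, 0, 0, 1],
  [0, -0.05, 0.03, 0, 0, 0, 1],
  [0, 0, 0.02, 0, 0, 0, 1],
])

```text
clock: 43.95
position: [0.6574, 0.1055, 0.0908]
ee_rot: [3.141, 0.019, 0.004]
force: [0.4, 0.1, -0.8]
width: 0.388
```

```bash
python3 - <<'E'
from h import *
rows(seat(64.8,.055),blockR(YB),3)
E
```

```text
[0.001, -0.03, 0.079, 0.001, -0.002, 0.003]
[0.001, -0.03, 0.079, 0.001, -0.002, 0.003]
[0.001, -0.03, 0.08, 0.001, -0.002, 0.003]
pos [0.6574 0.1055 0.0908] clock 43.95 w 0.388 F [ 0.4  0.1 -0.8]
shift frac [ 0.002 -0.089  0.238] turn frac [ 0.002 -0.005  0.008] mm [  0.3 -13.3  35.8] deg [ 0.  -0.1  0.2]
```

play_rows([
  [0, -0.05, 0.04, 0, 0, 0.006, 1],
  [0, -0.03, 0.07, 0, 0, 0, 1],
  [0, -0.01, 0.07, 0, 0, 0, 1],
  [0, 0, 0.02, 0, 0, 0, 1],
  [0, 0, 0, 0, 0, 0, 1],
])

```text
clock: 44.45
position: [0.6573, 0.1139, 0.0565]
ee_rot: [3.137, 0.004, 0.001]
force: [0.5, -0.7, -0.6]
width: 0.389
```

```bash
python3 - <<'E'
from h import *
rows(seat(64.8,.041),blockR(YB),2)
E
```

```text
[0.001, -0.017, 0.052, 0.004, -0.0, -0.005]
[0.001, -0.016, 0.052, 0.004, -0.0, -0.005]
pos [0.6573 0.1139 0.0565] clock 44.45 w 0.389 F [ 0.5 -0.7 -0.6]
shift frac [ 0.003 -0.033  0.103] turn frac [ 0.009 -0.001 -0.011] mm [ 0.4 -5.  15.5] deg [ 0.3 -0.  -0.3]
```

play_rows([
  [0.002, -0.03, 0, 0.008, 0, -0.01, 1],
  [0, -0.003, 0.04, 0, 0, 0, 1],
  [0, 0, 0.045, 0, 0, 0, 1],
  [0, 0, 0.01, 0, 0, 0, 1],
  [0, 0, 0, 0, 0, 0, 1],
])

```text
clock: 44.95
position: [0.6581, 0.1183, 0.0415]
ee_rot: [3.141, 0.011, 0.002]
force: [-0.2, 0.4, -0.8]
width: 0.388
```

```bash
python3 - <<'E'
from h import *
rows(seat(64.8,.0335),blockR(YB),1)
E
```

```text
[-0.003, -0.004, 0.053, 0.0, -0.003, -0.002]
pos [0.6581 0.1183 0.0415] clock 44.95 w 0.388 F [-0.2  0.4 -0.8]
shift frac [-0.003 -0.004  0.053] turn frac [ 0.    -0.003 -0.002] mm [-0.5 -0.5  8. ] deg [ 0.  -0.1 -0.1]
```

play_rows([
  [-0.003, -0.004, 0.03, 0, 0, 0, 1],
  [0, 0, 0.015, 0, 0, 0, 1],
  [0, 0, 0.004, 0, 0, 0, 1],
  [0, 0, 0, 0, 0, 0, 1],
])

```text
clock: 45.35
position: [0.6578, 0.1189, 0.0337]
ee_rot: [3.141, 0.011, 0.003]
force: [0.6, 0.5, -0.6]
width: 0.385
```

```bash
python3 - <<'E'
from h import *
rows(seat(64.8,.0332),blockR(YB),1)
E
```

```text
[-0.001, 0.0, 0.003, 0.0, -0.003, -0.002]
pos [0.6578 0.1189 0.0337] clock 45.35 w 0.385 F [ 0.6  0.5 -0.6]
shift frac [-0.001  0.     0.003] turn frac [ 0.    -0.003 -0.002] mm [-0.1  0.1  0.5] deg [ 0.  -0.1 -0.1]
```

Release and back off to the side, so both views are clear.

play_rows([
  [0, 0, 0.004, 0, 0, 0, 1],
  [0, 0, 0, 0, 0, 0, -0.4],
  [0, 0, 0, 0, 0, 0, -0.4],
  [0, 0, -0.005, 0, 0, 0, -0.4],
  [0, 0, -0.1, 0, 0, 0, -0.4],
])

```text
clock: 45.85
position: [0.6567, 0.1186, 0.048]
ee_rot: [3.141, 0.011, -0.002]
force: [-0.5, 0.9, -0.1]
width: 0.678
```

play_rows([
  [0, 0, -0.25, 0, 0, 0, -0.4],
  [0, 0, -0.25, 0, 0, 0, -0.4],
  [-0.2, 0, -0.15, 0, 0, 0, -0.4],
  [-0.25, 0, -0.1, 0, 0, 0, -0.4],
  [-0.25, 0, 0, 0, 0, 0, -0.4],
])

```text
clock: 46.35
position: [0.5548, 0.1182, 0.1713]
ee_rot: [-3.14, -0.007, -0.013]
force: [-0.7, 0.5, -0.1]
width: 0.697
```

play_rows([
  [-0.25, 0.1, 0, 0, 0, 0, -0.4],
  [-0.25, 0.1, 0, 0, 0, 0, -0.4],
  [-0.1, 0.05, 0, 0, 0, 0, -0.4],
  [0, 0, 0, 0, 0, 0, -0.4],
  [0, 0, 0, 0, 0, 0, -0.4],
])

```text
clock: 46.85
position: [0.4589, 0.0803, 0.1775]
ee_rot: [-3.138, -0.012, -0.026]
force: [-0.1, -0.2, 0.9]
width: 0.699
```

```bash
python3 - <<'E'
from h import *
o=observe();print(o["position"],o["clock"])
im=get_image("top");cv2.imwrite("pics/t24f.png",im)
crop("top",220,140,380,240,5,"t24.png",im)
im2=get_image("side");cv2.imwrite("pics/s24f.png",im2)
E
```

```text
[0.4589189  0.0803432  0.17752493] 46.85
```

View pics/t24.png

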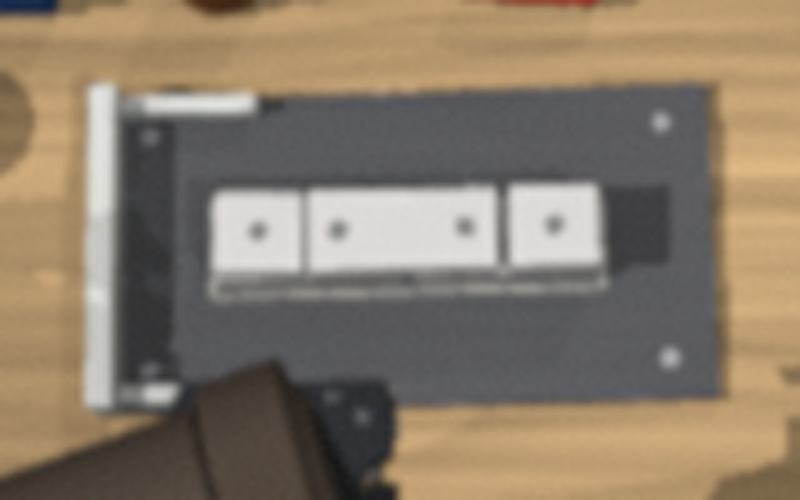

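View pics/t24f.png

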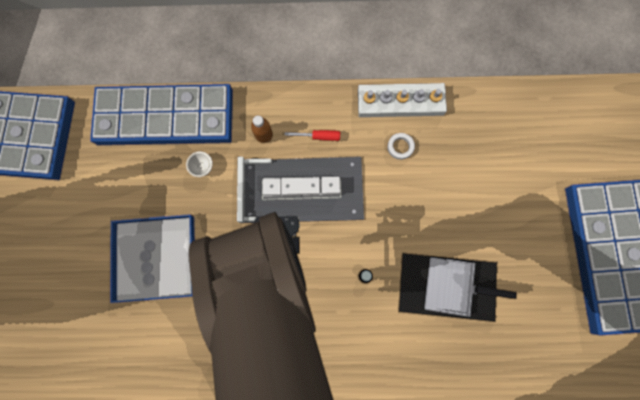

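View pics/s24f.png

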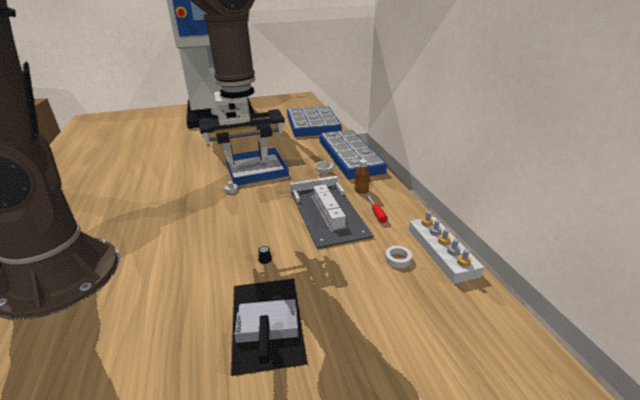

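```bash
python3 - <<'E'
from h import *
s=lambda x,y:(220+x/5-.4,140+y/5-.4)
for n,x0,x1,y in [("hb",211,302,231),("mid",308,497,228),("ha",509,601,225)]:
    a=ray("top",s(x0,y),.044)*1000;b=ray("top",s(x1,y),.044)*1000;m=(a+b)/2
    print(n,m.round(1),"len",(a-b)[1].round(1),"s from bed centre",(m[1]-54).round(1))
# spots
for n,p in [("hb",(258,231)),("m1",(338,230)),("m2",(465,226)),("ha",(555,225))]: print(n,(ray("top",s(*p),.044)*1000).round(1))
im=cv2.imread("pics/t24f.png")
# lip/scoop & mat
hsv=cv2.cvtColor(im,cv2.COLOR_BGR2HSV);H,S,V=cv2.split(hsv)
d=((S<50)&(V>110)).astype(np.uint8)*255
for b in blobs("top",d,.005,500,5000,(390,245,520,330)): print("pan",[round(float(v),1) for v in b[:6]])
crop("top",380,240,530,330,5,"t24m.png",im)
crop("top",90,200,240,310,5,"t24t.png",im)
crop("side",270,160,400,260,6,"s24b.png",cv2.imread("pics/s24f.png"))
E
```

```text
hb [658.1 118.5  44. ] len 40.4 s from bed centre 64.5
mid [658.4  53.8  44. ] len 83.6 s from bed centre -0.2
ha [658.5 -13.6  44. ] len 40.6 s from bed centre -67.6
hb [658.1 117.8  44. ]
m1 [658.   82.3  44. ]
m2 [658.8  26.1  44. ]
ha [658.5 -13.6  44. ]
pan [435.6, -269.9, 114.3, 98.3, -9.6, 2243.5]
```

View pics/t24m.png

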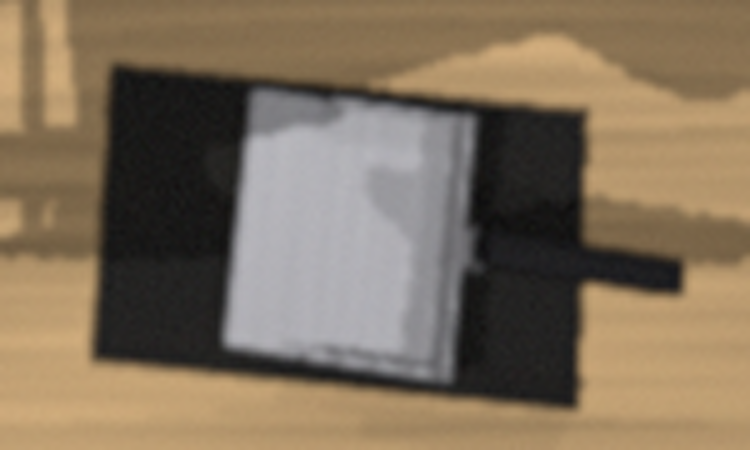

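View pics/t24t.png

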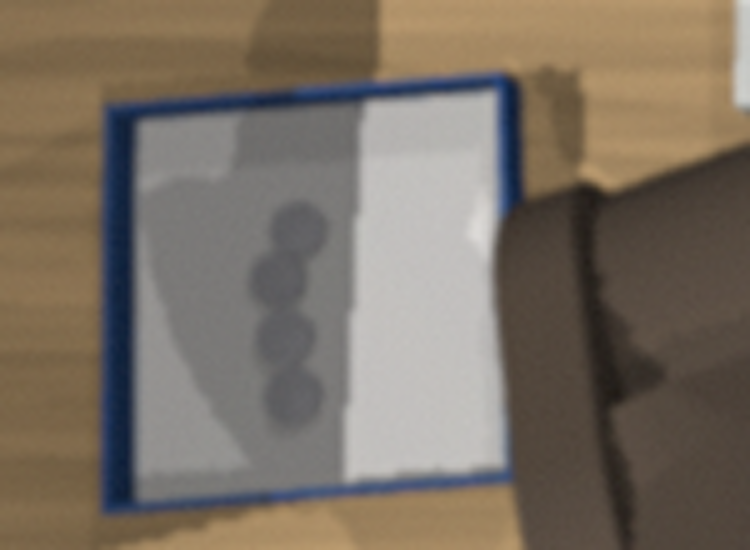

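View pics/s24b.png

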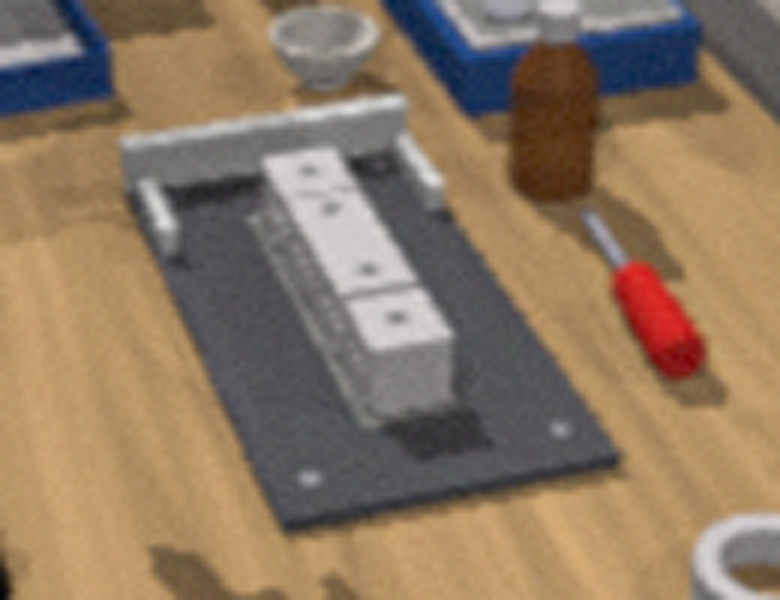

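```bash
python3 - <<'E'
from cell import *
print(sign_off())
E
```

```text
the job is handed in; nothing more can be done
None
```

I've handed the job in at about 47 s on the clock. All four case backs present are in the blue tray, the scoop is back on its mat, and the block pile is built.

**Case backs:** I pushed them against the fence with the scoop, tilted it up, lifted them clear and poured with the lip about 20 mm above the bench. The fingers never touched them. In the last pictures all four lie in the tray and the bed holds nothing but the blocks.

**Scoop:** It lies flat with its pan centred on the mat to within a few millimetres. It points about 80°, between the roughly 78° it started at and the mat's own 84°.

**Blocks:** One short block had been knocked a few centimetres aside, so I measured it again before gripping it.
- **First course:** the two long blocks fill the rectangle, about 1 mm or less from their places by picture and arm reading.
- **Second course:** the third long block measured about 0.2 mm off centre over the joint. The fence-end short block was about 1 mm off.
- **Largest error:** the short block at the end away from the fence measured about 2 mm too far out. It still looked flush with the end of the first course, so I left it. The camera is only good to about 2 mm, and the fence and plate edge put the bed centre about 1 mm from where I took it, which would halve that error.

I did not touch the other things on the bench, and in the last pictures those I could see were where they started. The arm hid part of the bench from above; the die showed only in the side view.

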